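# Clamp tensile bars in a nest to set torque

## Robot

A 7-joint arm with a two-finger parallel gripper is mounted at the origin on a cart in front of the work surface, level with it; the furniture and walls round the work are solid. World frame = base frame: x ahead of the robot, y to its left, z up, the work surface at z = 0. Lengths are in m, angles in rad, forces in N, time in s.
With the tool pointing down it reaches from about 0.4 to 0.85 m from the base axis. Payload 4.5 kg.
Tool frame: the origin (TCP) lies at the very end of the fingers, on their centre line; the grasp point (between the pads) lies 19 mm behind it (r.grip_depth is the z of the grasp point in the tool frame, in m); z points along the fingers, y is the line along which they close (so a half turn about z gives the same grasp; the last joint's range is limited). The gripper opens to 88 mm and grips with 3 to 60 N. Pads are 18 mm wide; open, the fingers measure 123 mm over their backs; the gripper's body (75 mm by 187 mm) begins 45 mm behind the grasp point.
Start: joints at [-1.115, 0.689, -0.195, 1.565, 0.157, 0.902, -0.215], TCP at [0.256, 0.57, 0.239] pointing down, gripper open.
Joint ranges: [-3.01, 3.01], [-0.46, 2.08], [-1.47, 1.51], [0.13, 2.56], [-1, 4.14], [0.04, 2.09], [-2.66, 2.66]. Speed limits (rad/s): [2.57, 2.57, 3.14, 3.14, 3.14, 3.14, 3.14].

## Interface

Orientations are given as a unit quaternion [x, y, z, w].
In Python, from plant import r gives the robot as it stands.
- The arm moves only by the shell command python3 steer.py FILE [FORCE], which reads ROWS from the file FILE. ROWS is a JSON list that holds a single list of rows (three levels of brackets), with 1 to 10 rows, each of 7 numbers: the opening from 0.0 (shut) to 1.0 (fully open), then dx, dy, dz in units of 100 mm, then a rotation vector rx, ry, rz in units of 0.25 rad; each row is the pose to reach, as a shift and turn from the pose commanded when the command began, along the tool's axes at that moment; what a row does not reach only later rows make up. A row lasts 1/10 s, in which the tool goes at most 0.05 m and 0.15 rad, less where a joint would pass 70% of its speed; a pose out of reach is approached as far as the arm can. The fingers move at their own pace and stop on an object; FORCE is the grip in N (left out, the last holds). Time passes only in rows, so rows that do not move let the fingers close. It prints the time, the measured TCP pose, the force, the opening and the grip force at its end. Input that does not fit is refused with a message, and nothing moves.
- r.get_state(): the state, without advancing time (a new reading comes with each control period).
- r.snapshot(name): name is "scene" or "top"; returns the picture (420x560x3 uint8, red, green, blue); there is no depth.
- r.camera_params(name): a dict with "fx", "fy", "cx", "cy" (pixels), "rvec" (rotation vector, rad) and "tvec" (3), from world to camera coordinates, as OpenCV has them. Camera axes: x right, y down, z forward; pixel columns grow to the right and rows downward; lengths in m; the calibration is good to about 2 mm. A picture is of the moment at which its call begins. camera_params takes no time and is no camera call.
- r.finish_job(): hands the job in; it is judged then, once.
The state is a dict: "clock": time; "q": joint angles; "qd": joint speeds; "joint_torque": joint torques, N m; "tool_pos": TCP position; "eef_rot": TCP orientation; "contact_force": force on the tool from outside, world axes, zero at the start; "moment": the same for the moment, N m; "opening": opening from 0.0 (shut) to 1.0 (fully open); "finger_force": force on a finger pad.
Only numpy, scipy, OpenCV 4.12 (cv2) and the standard library are available. Lean on these libraries where they do the work, as an engineer would, in place of code of your own. Each camera call takes 0.05 s, during which the arm holds its last target. There are 200 camera calls.

## Task

Lay the flat steel test bars in the grooves of the clamping nest for their hardness traverse, one to a groove, each flat and with its red end towards the end stop, then swing the clamp strap across them as far as it goes. Put the ring of the torque wrench over the square head of the clamp screw and turn it clockwise until the wrench clicks (its head kinks at the pin) with the screw tight, then stop and do not force it on past the click. Finally take the wrench off and lay it flat on its yellow outline in the blue tool tray, ring on the round part of the outline; do not knock over the brown bottle or the white jar.

Things in the scene. Friction and masses are not known exactly. Their poses are not given: they have to be found in the camera images.
- test_bar_0: flat bright-steel tensile test bar, 110 mm long, 10 mm thick, heads 24 mm wide and 28 mm long, waist 14 mm wide and 36 mm long (grip it across the waist); the outer 20 mm of one end is painted red. Origin: centre of the underside; x along the bar to the RED end, z up. 0.16 kg. 2 or 3 bars are there; None if absent
- test_bar_1: flat bright-steel tensile test bar, 110 mm long, 10 mm thick, heads 24 mm wide and 28 mm long, waist 14 mm wide and 36 mm long (grip it across the waist); the outer 20 mm of one end is painted red. Origin: centre of the underside; x along the bar to the RED end, z up. 0.16 kg. 2 or 3 bars are there; None if absent
- test_bar_2: flat bright-steel tensile test bar, 110 mm long, 10 mm thick, heads 24 mm wide and 28 mm long, waist 14 mm wide and 36 mm long (grip it across the waist); the outer 20 mm of one end is painted red. Origin: centre of the underside; x along the bar to the RED end, z up. 0.16 kg. 2 or 3 bars are there; None if absent
- nest: fixed clamping nest: aluminium base plate 158 x 232 x 12 mm. Origin: at the underside, in the middle of the grooves' length. Its x points along the grooves to the end stop, y across them; the clamp screw stands at y = -95 mm
- groove_0 (a point): centre of the floor of groove 0 (top of the base plate, 12 mm above the worktop); x along the groove to the end stop, as the nest's axes. Grooves are 50 mm apart. 7 mm high guide ribs stand beside the bar's heads only (at 30 to 54 mm either side of the centre), 28 mm apart; the middle is open for fingers
- groove_1 (a point): centre of the floor of groove 1 (top of the base plate, 12 mm above the worktop); x along the groove to the end stop, as the nest's axes. Grooves are 50 mm apart. 7 mm high guide ribs stand beside the bar's heads only (at 30 to 54 mm either side of the centre), 28 mm apart; the middle is open for fingers
- groove_2 (a point): centre of the floor of groove 2 (top of the base plate, 12 mm above the worktop); x along the groove to the end stop, as the nest's axes. Grooves are 50 mm apart. 7 mm high guide ribs stand beside the bar's heads only (at 30 to 54 mm either side of the centre), 28 mm apart; the middle is open for fingers
- end_stop (a point): middle of the inner face of the end stop, a steel bar 13 mm high across the +x end of all grooves, 59 mm from the groove centres
- strap (a joint): swing of the dark steel clamp strap about the clamp screw's axis, rad: 0 open (points to the nest's -x), 1.571 closed at its stop (points to the nest's +y, over the bars' waists); grows clockwise seen from above, stays where left (0.35 N m of friction). Starts nearly open. Strap 26 mm wide, 12 mm thick, its underside 2 to 4 mm above the bars while the screw is loose
- strap_knob (a point): middle of the upright black knob on the strap's free end, 190 mm from the clamp screw's axis: 22 mm in diameter, reaching from 12 mm below to 12 mm above this point. Push or grip it to swing the strap
- clamp_screw (a joint): turn of the clamp screw, rad; tightens clockwise seen from above and grows with it. It starts loose at 0.1 to 0.45, turns against friction (0.6 N m, about 1.1 N m from 0.84 on, where the strap meets the bars) and is tight at 1.0, its stop, which gives 0.02 rad per N m. It lowers strap and square head by 5 mm a radian
- screw_head (a point): on the axis of the clamp screw, at the top of its full square: steel head 24 x 24 mm, the full square reaching 15 mm below this point to a round flange 42 mm across, a tapered tip 6 mm above it. x and y are square to its flats and turn with it (at joint 0, x is 82 degrees counterclockwise of the nest's x); with the wrench's x along it the handle has a free sweep
- torque_wrench: click-type torque wrench, 225 mm long, 0.34 kg, lying flat: black grip 24 mm thick and wide, from 90 mm behind to 26 mm ahead of the origin, steel tube, steel ring head 45 mm across, 20 mm high. Origin: underside of the grip at its yellow band (hold it there, near its balance point); x along the wrench to the ring, z up; grip's axis 12 mm above the underside, which is level with the ring's
- wrench_ring (a point): centre of the ring at its underside, 112 mm ahead of the wrench's origin; x away from the grip. The ring's bore is a square of 26 mm that goes right through, sides along and across the wrench (four ways to fit)
- wrench_head (a joint): breakaway joint at a pin 28 mm behind the ring centre, rad: 0 straight, held there by a preloaded spring until the clockwise torque on the pin reaches 1.6 N m (10 to 20 N at the yellow band), then it gives, up to 0.35 rad (2.2 N m); springs back when the load is taken off. Over 0.12 it has clicked; over 0.30 it is being forced on past the click
- tool_tray: fixed shallow tray, 270 x 100 mm, blue rim 14 mm high, black foam floor 10 mm above the tray's underside, which lies on a 3 mm mat, with the wrench's outline in yellow. Origin: at the underside, below the place of the grip's yellow band; x towards the round part of the outline
- outline_ring (a point): centre of the round part of the yellow outline, on the foam: where the ring's centre belongs (112 mm from outline_grip)
- outline_grip (a point): point of the yellow outline, on the foam, where the wrench's origin belongs
- etch_bottle: brown plastic bottle, 46 mm wide, 100 mm high, standing loose behind the nest; origin at its underside. Not to be knocked over
- jar: translucent white jar with a black lid, 47 mm wide, 60 mm high, standing loose; origin at its underside. Not to be knocked over

How it is judged:
By the outcome, as a careful person would: the job done as asked, in the order asked, and still so for the second after the job is handed in, with the robot touching nothing.
Of test_bar_0, test_bar_1, test_bar_2 only 2 to 3 are there at a start; the rules pass over those that are not, and their reading is None.
At some moment in a run one of torque_wrench may be knocked a few centimetres aside while the robot is not near it.
Once in a run the grip may slacken for a moment while it holds something.
It also fails if it takes over 208 s, if anything falls off the work surface, if the arm or the gripper's body presses on something with over 40 N, if the wrist force passes 120 N, or if a joint passes its speed limit or range.

## Working session

There is one attempt and no reset: what is moved stays moved. The work goes in short steps, Python scripts to look and compute and a shell command to move; the robot and the scene stay as the last step left them, time stands still between calls to the robot, and variables do not carry over. Pictures are saved under pics/ and viewed, at most 14 in all, crops included, and the job is handed in when it is done.

```bash
ls; mkdir -p pics
python3 - <<'E'
from plant import r
import cv2
s=r.get_state();print(s)
for n in("scene","top"):
    im=r.snapshot(n);cv2.imwrite(f"pics/{n}0.png",im[:,:,::-1]);print(n,r.camera_params(n))
E
```

```text
pics
plant.py
steer.py
{'clock': 0.0, 'q': array([-1.11519121,  0.68998847, -0.19451157,  1.56633564,  0.15733376,
        0.90250196, -0.21511479]), 'qd': array([ 8.56455740e-04, -9.42767693e-04,  9.95870229e-05, -1.53286048e-04,
        2.49004240e-05,  7.18952434e-04, -2.60045333e-03]), 'joint_torque': array([ 7.05990897e-05, -5.27563155e+01, -1.26692455e+00, -1.53427362e+01,
       -5.26759133e-02,  6.79404155e-03,  1.73577687e-04]), 'tool_pos': array([0.25567668, 0.56962059, 0.23790942]), 'eef_rot': array([ 2.09299596e-01,  9.77851131e-01, -9.12165826e-04, -1.12989414e-04]), 'contact_force': array([ 0.91675206,  0.92653185, -0.47849241]), 'moment': array([ 0.02073154,  0.00482373, -0.01050423]), 'finger_force': 0.0, 'opening': 0.9953377605582368}
scene {'fx': 414.78737800446015, 'fy': 414.78737800446015, 'cx': 275.3515109121539, 'cy': 205.1354404034772, 'rvec': array([ 2.0979578 , -0.50500172,  0.30603566]), 'tvec': array([-0.51670578,  0.23634831,  1.1800097 ])}
top {'fx': 471.1406132999933, 'fy': 471.1406132999933, 'cx': 285.8846285614817, 'cy': 201.21292842685492, 'rvec': array([ 2.12292109, -2.14217889,  0.1412477 ]), 'tvec': array([0.07408054, 0.60144323, 1.33578537])}
```

View pics/top0.png

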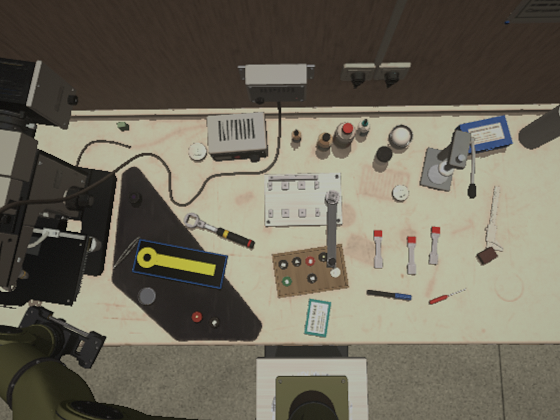

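View pics/scene0.png

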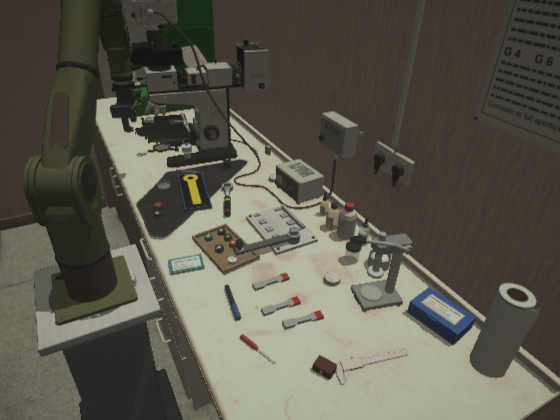

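The top view shows three bars at about (378,248), (411,255) and (435,246) with their red ends up. The nest is at (303,200), screw (332,196), knob (334,270), wrench ring (190,218) to grip (250,243), and the tray ring outline at (147,258). I'll zoom in for detail.

```bash
cat > h.py <<'E'
import numpy as np,cv2
from plant import r
from scipy.spatial.transform import Rotation as R
def cam(n):
    p=r.camera_params(n);K=np.array([[p['fx'],0,p['cx']],[0,p['fy'],p['cy']],[0,0,1]])
    return K,R.from_rotvec(p['rvec']).as_matrix(),np.array(p['tvec'])
def w(n,uv,z):
    K,M,t=cam(n);o=-M.T@t;d=M.T@np.linalg.inv(K)@np.array([uv[0],uv[1],1.]);return o+d*(z-o[2])/d[2]
def px(n,P):
    K,M,t=cam(n);q=K@(M@np.array(P,float)+t);return q[:2]/q[2]
def tri(uvt,uvs):
    A=[];b=[]
    for n,uv in(("top",uvt),("scene",uvs)):
        K,M,t=cam(n);o=-M.T@t;d=M.T@np.linalg.inv(K)@np.array([*uv,1.]);d/=np.linalg.norm(d)
        Q=np.eye(3)-np.outer(d,d);A.append(Q);b.append(Q@o)
    return np.linalg.solve(A[0]+A[1],b[0]+b[1])
def st():
    s=r.get_state();m=R.from_quat(s['eef_rot']).as_matrix();return s,s['tool_pos'],m
def to(p,yaw=None):
    """tool-axes shift to world TCP p; yaw=desired world angle of tool y axis (mod pi) with tool z down"""
    s,t,m=st();print('t',round(s['clock'],2),'tcp',t.round(4),'shift',(m.T@(np.array(p)-t)).round(4),end=' ')
    if yaw is not None:
        best=None
        for k in(0,1):
            a=yaw+k*np.pi;y=np.array([np.cos(a),np.sin(a),0]);z=np.array([0,0,-1.]);T=np.c_[np.cross(y,z),y,z]
            v=R.from_matrix(m.T@T).as_rotvec()
            print('rv',v.round(4),end=' ')
    print('q7',round(s['q'][6],3))
def crop(n,x0,y0,x1,y1,k,name):
    im=r.snapshot(n);c=cv2.resize(im[y0:y1,x0:x1],None,fx=k,fy=k,interpolation=cv2.INTER_CUBIC)
    cv2.imwrite(f"pics/{name}.png",c[:,:,::-1]);return im
E
python3 - <<'E'
from h import *
im=crop("top",255,160,455,280,4,"nb")
im2=cv2.imread("pics/scene0.png")[:,:,::-1]
h=cv2.cvtColor(im,cv2.COLOR_RGB2HSV)
red=((h[...,0]<8)|(h[...,0]>172))&(h[...,1]>140)&(h[...,2]>90)
n,l,sts,c=cv2.connectedComponentsWithStats(red.astype('uint8'))
for i in range(1,n):
    if sts[i,4]>15: print('red',sts[i],c[i].round(1),w("top",c[i],.01).round(4))
yl=(h[...,0]>20)&(h[...,0]<35)&(h[...,1]>150)&(h[...,2]>120)
n,l,sts,c=cv2.connectedComponentsWithStats(yl.astype('uint8'))
for i in range(1,n):
    if sts[i,4]>6: print('yel',sts[i],c[i].round(1),w("top",c[i],.013).round(4))
k=4;c=cv2.resize(im[195:300,120:270],None,fx=5,fy=5,interpolation=cv2.INTER_CUBIC);cv2.imwrite("pics/tr.png",c[:,:,::-1])
E
```

```text
red [343 123  10  10  79] [347.4 127.8] [ 0.8344 -0.1216  0.01  ]
red [432 227   8   6  45] [435.7 229.3] [ 0.5186 -0.3743  0.01  ]
red [374 231   8   5  40] [377.5 233. ] [ 0.5093 -0.2021  0.01  ]
red [408 237   8   6  41] [411.3 239.1] [ 0.4902 -0.3012  0.01  ]
red [247 240   5   7  17] [248.8 242.8] [0.4837 0.1809 0.01  ]
red [306 257   9   9  39] [309.5 260.7] [0.4292 0.0008 0.01  ]
red [430 295  17   9  59] [438.  299.1] [ 0.3157 -0.3698  0.01  ]
red [192 312  10  10  71] [196.3 316.6] [0.2701 0.3331 0.01  ]
yel [223 230   6   8  27] [225.1 233.1] [0.513  0.2514 0.013 ]
yel [137 248  79  28 920] [173.8 262.4] [0.4276 0.4028 0.013 ]
```

View pics/nb.png

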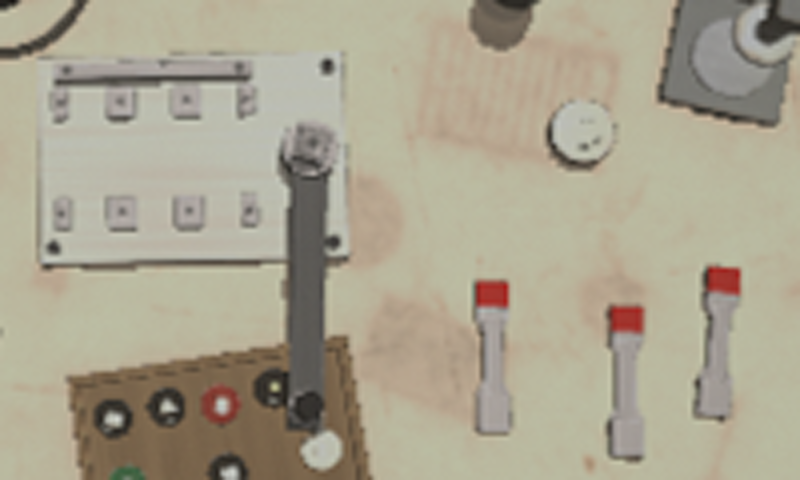

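View pics/tr.png

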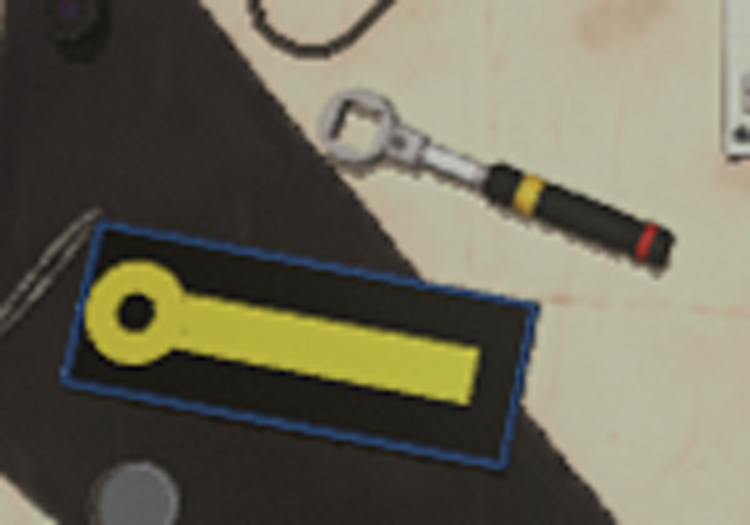

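The close-ups show the nest ribs, strap, three bars (red end up), the wrench lying free beside the nest, and the yellow outline in the tray. Next step is measuring them.

Run:
```python
from h import *
c=lambda x,y,k=4,x0=255,y0=160:((x+.5)/k-.5+x0,(y+.5)/k-.5+y0)
nc=[w("top",c(*p),.012)[:2] for p in[(38,58),(345,52),(348,258),(42,265)]]
print('corners',np.round(nc,4),np.mean(nc,0).round(4))
a=lambda v:np.degrees(np.arctan2(v[1],v[0])).round(2)
print('y-angle',a(nc[0]-nc[1]),a(nc[3]-nc[2]),'x-ang',a(nc[0]-nc[3]),a(nc[1]-nc[2]))
rb=[w("top",c(*p),.019)[:2] for p in[(120,103),(187,100),(189,211),(121,212)]]
print('ribs',np.round(rb,4),'g1',np.mean(rb,0).round(4), a(rb[0]-rb[1]),a(rb[3]-rb[2]),a(rb[0]-rb[3]),a(rb[1]-rb[2]))
im=cv2.imread("pics/top0.png");h=cv2.cvtColor(im,cv2.COLOR_BGR2HSV)
red=((h[...,0]<8)|(h[...,0]>172))&(h[...,1]>120)
m=((h[...,1]<35)|red);m[:, :365]=0;m[:222]=0;m[276:]=0;m[:,450:]=0
n,l,s,cc=cv2.connectedComponentsWithStats(m.astype('uint8'))
for i in range(1,n):
    if s[i,4]>60:
        ys,xs=np.where(l==i);P=np.array([w("top",p,.01)[:2] for p in zip(xs,ys)])
        print('bar',s[i],P.mean(0).round(4),[np.round(v,4) for v in cv2.minAreaRect((P*1000).astype('f4'))])
        mu=P.mean(0);ev,V=np.linalg.eigh(np.cov(P.T));v=V[:,1]*np.sign(V[0,1]);t=(P-mu)@v;print(a(v),t.min(),t.max(),(mu+v*(t.min()+t.max())/2).round(4))
print('bar hand',[ (w("top",c(*p),.01)+w("top",c(*q),.01))[:2]/2 for p,q in[((492,282),(493,432)),((627,307),(627,457)),((725,268),(712,416))]])
t=lambda x,y:c(x,y,5,120,195)
ring=w("top",t(357,125),.02);band=w("top",t(528,193),.024);end=w("top",t(665,247),.02)
print('ring',ring,'band',band,a((ring-band)[:2]),np.linalg.norm((ring-band)[:2]))
oring=w("top",t(136,313),.013);oe=w("top",t(475,376),.013);print('oring',oring,'end',oe,a((oring-oe)[:2]),np.linalg.norm(oring-oe))
s=cv2.imread("pics/scene0.png");q=cv2.resize(s[190:290,190:320],None,fx=6,fy=6,interpolation=cv2.INTER_CUBIC);cv2.imwrite("pics/sc1.png",q)
```

```text
corners [[ 0.6914  0.1349]
 [ 0.6933 -0.098 ]
 [ 0.5366 -0.0962]
 [ 0.5335  0.1319]] [0.6137 0.0181]
y-angle 90.46 90.77 x-ang 1.06 -0.62
ribs [[0.6546 0.0726]
 [0.6564 0.0222]
 [0.5722 0.0218]
 [0.572  0.0725]] g1 [0.6138 0.0473] 91.95 90.27 0.12 0.3
bar [429 227  13  37 290] [ 0.4707 -0.3686] [array([ 472.1265, -371.9261]), array([ 33.0647, 109.1662]), np.float64(82.0057)]
-8.01 -0.05271936234332975 0.056450368868668346 [ 0.4726 -0.3688]
bar [372 230  11  38 264] [ 0.4627 -0.2014] [array([ 463.8623, -201.4137]), array([109.6759,  28.3897]), np.float64(1.1525)]
-0.93 -0.05353340260083745 0.055562507364132055 [ 0.4638 -0.2015]
bar [407 237  10  37 274] [ 0.441  -0.2995] [array([ 443.8504, -298.4907]), array([ 26.2881, 105.5102]), np.float64(89.3115)]
-1.73 -0.050152411114906544 0.05578065654692786 [ 0.4438 -0.2996]
bar hand [array([ 0.46268398, -0.20109623]), array([ 0.44350971, -0.29906029]), array([ 0.4722793 , -0.36763824])]
ring [0.55366613 0.35304451 0.02      ] band [0.511697   0.24950185 0.024     ] 67.94 0.11172505971655652
oring [0.44338248 0.48390981 0.013     ] end [0.40479309 0.28119443 0.013     ] 79.22 0.20635567731804275
```

View pics/sc1.png

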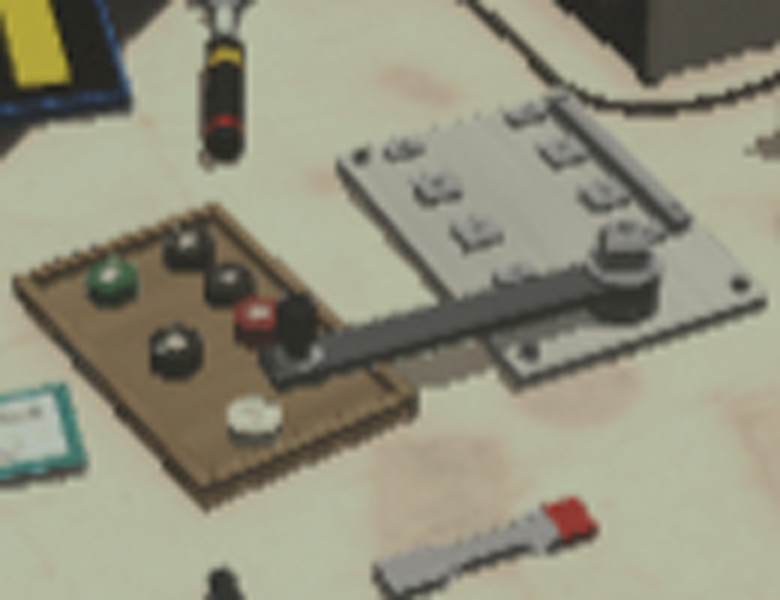

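The scene crop shows the strap with its knob raised at about (296,320), and the square head on its flange at about (628,235). I'll triangulate the screw and knob.

Run:
```python
from h import *
c=lambda x,y,k=4,x0=255,y0=160:((x+.5)/k-.5+x0,(y+.5)/k-.5+y0)
sc=lambda x,y:c(x,y,6,190,190)
print('screw tip',tri(c(312,142),sc(628,228)),'flange',tri(c(309,149),sc(625,262)))
print('knob',tri(c(309,405),sc(295,305)))
for z in(.04,.05,.06,.07):print(z,w("top",c(312,142),z),w("top",c(309,405),z))
for P in[(.614,-.048,.06),(.614,-.048,.04),(.614,-.077,.06),(.614,-.077,.04)]:
    u=px("top",P);v=px("scene",P);print(P,(u-[255,160])*4,(v-190)*6)
```

```text
screw tip [ 0.61630807 -0.06749272  0.06110504] flange [ 0.61531053 -0.06719459  0.03828801]
knob [ 0.42551044 -0.06009955  0.06851013]
0.04 [ 0.61982021 -0.06919577  0.04      ] [ 0.42746333 -0.06271129  0.04      ]
0.05 [ 0.61815886 -0.06839009  0.05      ] [ 0.42720304 -0.06195284  0.05      ]
0.06 [ 0.61649751 -0.06758441  0.06      ] [ 0.42694276 -0.06119439  0.06      ]
0.07 [ 0.61483617 -0.06677872  0.07      ] [ 0.42668248 -0.06043594  0.07      ]
(0.614, -0.048, 0.06) [283.57106842 144.18215547] [603.93128236 209.40525404]
(0.614, -0.048, 0.04) [281.86540047 148.60086786] [602.39421943 239.01692747]
(0.614, -0.077, 0.06) [323.56668825 143.75275159] [630.52827188 237.59744194]
(0.614, -0.077, 0.04) [321.29090357 148.17939532] [628.75349955 267.4532999 ]
```

Run:
```python
from h import *
to([.4638,-.2015,.15],np.radians(89))
```

```text
t 0.15 tcp [0.2557 0.5698 0.2381] shift [-0.5056 -0.6184  0.089 ] rv [-1.300e-03 -2.000e-04 -4.042e-01] rv [-3.0000e-04  1.9000e-03  2.7374e+00] q7 -0.215
```

The manual's scale: shifts go in units of 100 mm and turns go in units of 0.25 rad. Converting my numbers, -0.356 m is -3.56, -0.246 m is -2.46, -0.404 rad is -1.616.

```bash
echo '[[[0.4, -3.56, -2.46, 0.4, 0, 0, -0.8], [0.4, -3.56, -2.46, 0.4, 0, 0, -0.8], [0.4, -3.56, -2.46, 0.4, 0, 0, -0.8], [0.4, -3.56, -2.46, 0.4, 0, 0, -0.8], [0.4, -3.56, -2.46, 0.4, 0, 0, -1.616], [0.4, -3.56, -2.46, 0.4, 0, 0, -1.616], [0.4, -3.56, -2.46, 0.4, 0, 0, -1.616], [0.4, -3.56, -2.46, 0.4, 0, 0, -1.616], [0.4, -3.56, -2.46, 0.4, 0, 0, -1.616], [0.4, -3.56, -2.46, 0.4, 0, 0, -1.616]]]' > mv.in && python3 steer.py mv.in 25
python3 - <<'E'
from h import *
to([.4638,-.2015,.10],np.radians(89))
E
```

```text
clock: 1.15
tool_pos: [0.4825, 0.1932, 0.1978]
eef_rot: [0.014, 1.0, -0.002, -0.0]
contact_force: [-0.6, 0.6, 0.8]
opening: 0.4
finger_force: 0.0
t 1.15 tcp [0.4825 0.1932 0.1978] shift [ 0.0076 -0.3947  0.0996] rv [-0.0047 -0.     -0.0107] rv [-1.0000e-04  7.3000e-03  3.1308e+00] q7 0.727
```

To row units: 0.1 m is 1, -0.395 m is -3.95.

```bash
echo '[[[0.4, 0.08, -3.95, 1, 0, 0, 0], [0.4, 0.08, -3.95, 1, 0, 0, 0], [0.4, 0.08, -3.95, 1, 0, 0, 0], [0.4, 0.08, -3.95, 1, 0, 0, 0], [0.4, 0.08, -3.95, 1, 0, 0, 0], [0.4, 0.08, -3.95, 1, 0, 0, 0], [0.4, 0.08, -3.95, 1, 0, 0, 0], [0.4, 0.08, -3.95, 1, 0, 0, 0], [0.4, 0.08, -3.95, 1, 0, 0, 0], [0.4, 0.08, -3.95, 1, 0, 0, 0]]]' > mv.in && python3 steer.py mv.in
python3 - <<'E'
from h import *
to([.4638,-.2015,.004],np.radians(89))
crop("top",340,190,480,290,5,"a1")
E
```

```text
clock: 2.15
tool_pos: [0.4646, -0.1959, 0.0982]
eef_rot: [0.011, 1.0, 0.0, -0.0]
contact_force: [0.2, 1.1, 0.7]
opening: 0.397
finger_force: 0.0
t 2.15 tcp [ 0.4646 -0.1959  0.0982] shift [ 0.0006 -0.0056  0.0942] rv [ 0.0002 -0.0006 -0.0039] rv [-9.0000e-04 -3.0000e-04  3.1377e+00] q7 1.276
```

View pics/a1.png

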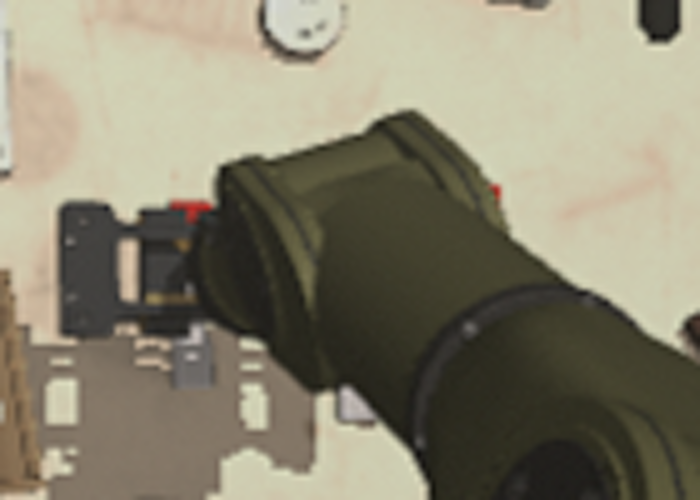

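The arm hides most of the bar; its red end shows at (190,210), in line with the gripper. Going down and gripping.

To row units: 0.093 m is 0.93, 0.08 m is 0.8.

```bash
echo '[[[0.4, 0, 0, 0.5, 0, 0, 0], [0.4, 0, 0, 0.8, 0, 0, 0], [0.4, 0, 0, 0.93, 0, 0, 0], [0.4, 0, 0, 0.93, 0, 0, 0], [0.0, 0, 0, 0.93, 0, 0, 0], [0.0, 0, 0, 0.93, 0, 0, 0], [0, 0, 0, 0.93, 0, 0, 0], [0, 0, 0, 0.93, 0, 0, 0], [0, 0, 0, 0.93, 0, 0, 0], [0, 0, 0, 0.93, 0, 0, 0]]]' > mv.in && python3 steer.py mv.in 30
python3 - <<'E'
from h import *
to([.4638,-.2015,.004],np.radians(89))
E
```

```text
clock: 3.2
tool_pos: [0.4656, -0.1943, 0.0063]
eef_rot: [0.009, 1.0, 0.0, 0.001]
contact_force: [0.8, 1.3, 5.6]
opening: 0.153
finger_force: 30.0
t 3.2 tcp [ 0.4656 -0.1943  0.0063] shift [ 0.0016 -0.0072  0.0023] rv [ 0.0007  0.0016 -0.    ] rv [ 2.6000e-03 -1.0000e-03  3.1416e+00] q7 1.178
```

To row units: -0.09 m is -0.9, -0.05 m is -0.5.

```bash
echo '[[[0, 0, 0, -0.5, 0, 0, 0], [0, 0, 0, -0.9, 0, 0, 0], [0, 0, 0, -0.9, 0, 0, 0], [0, 0, 0, -0.9, 0, 0, 0]]]' > mv.in && python3 steer.py mv.in 30
python3 - <<'E'
from h import *
to([.615,.0973,.10],np.radians(90.5))
crop("scene",200,210,340,315,5,"a2")
E
```

```text
clock: 3.6
tool_pos: [0.465, -0.1952, 0.0962]
eef_rot: [0.009, 1.0, -0.0, 0.001]
contact_force: [-0.0, -0.1, -2.3]
opening: 0.147
finger_force: 30.0
t 3.6 tcp [ 0.465  -0.1952  0.0962] shift [-0.1445  0.2952 -0.0037] rv [-0.0003  0.0014 -0.0274] rv [2.1000e-03 4.0000e-04 3.1142e+00] q7 1.253
```

View pics/a2.png

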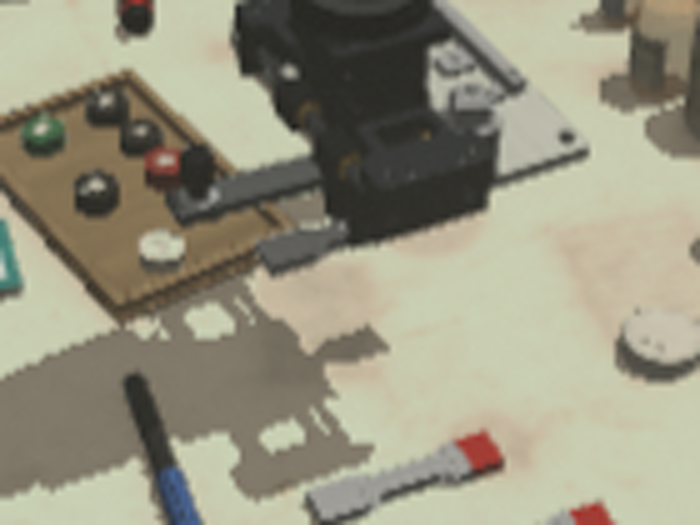

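The bar is held level under the gripper. Carrying it to the far groove.

To row units: 0.295 m is 2.95, -0.144 m is -1.44, -0.027 rad is -0.108.

```bash
echo '[[[0, -1.44, 2.95, -0.1, 0, 0, -0.108], [0, -1.44, 2.95, -0.1, 0, 0, -0.108], [0, -1.44, 2.95, -0.1, 0, 0, -0.108], [0, -1.44, 2.95, -0.1, 0, 0, -0.108], [0, -1.44, 2.95, -0.1, 0, 0, -0.108], [0, -1.44, 2.95, -0.1, 0, 0, -0.108], [0, -1.44, 2.95, -0.1, 0, 0, -0.108], [0, -1.44, 2.95, -0.1, 0, 0, -0.108], [0, -1.44, 2.95, -0.1, 0, 0, -0.108], [0, -1.44, 2.95, -0.1, 0, 0, -0.108]]]' > mv.in && python3 steer.py mv.in && echo '[[[0, 0, 0, 0.4, 0, 0, 0], [0, 0, 0, 0.65, 0, 0, 0], [0, 0, 0, 0.65, 0, 0, 0], [0, 0, 0, 0.65, 0, 0, 0], [0, 0, 0, 0.65, 0, 0, 0]]]' > mv.in && python3 steer.py mv.in
python3 - <<'E'
from h import *
to([.615,.0973,.018],np.radians(90.5))
crop("scene",200,170,340,275,5,"a3")
crop("top",250,150,350,250,4,"a3t")
E
```

```text
clock: 4.65
tool_pos: [0.6128, 0.0954, 0.1041]
eef_rot: [-0.004, 1.0, -0.001, -0.002]
contact_force: [0.1, -1.0, -1.8]
opening: 0.147
finger_force: 30.0
clock: 5.15
tool_pos: [0.6151, 0.0973, 0.0421]
eef_rot: [-0.004, 1.0, 0.0, 0.001]
contact_force: [-0.0, 0.7, -0.6]
opening: 0.147
finger_force: 30.0
t 5.15 tcp [0.6151 0.0973 0.0421] shift [0.0002 0.     0.0241] rv [ 0.0004  0.0022 -0.0005] rv [ 3.4000e-03 -7.0000e-04  3.1411e+00] q7 0.914
```

View pics/a3.png

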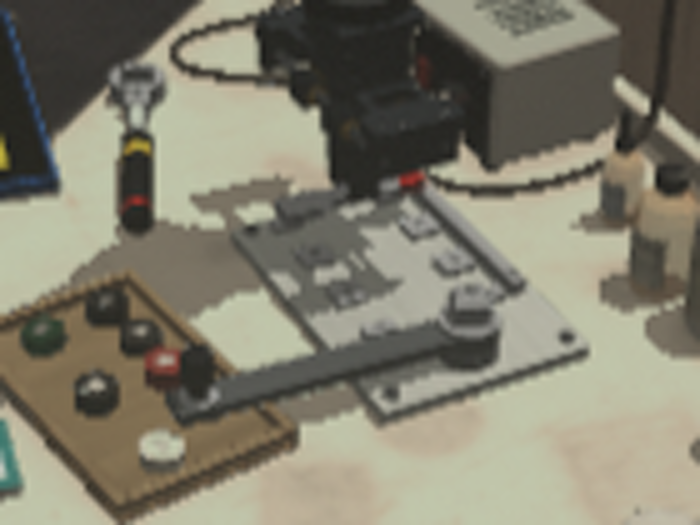

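View pics/a3t.png

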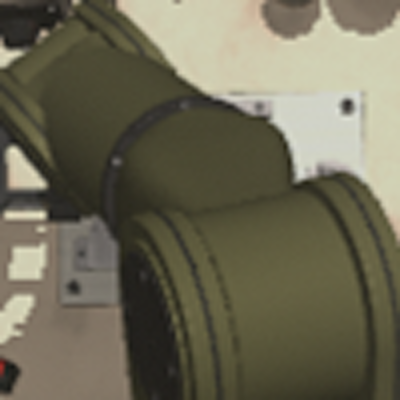

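The bar hangs over the far groove with its red end at the stop (scene crop 410,182); in the top view the arm hides it. Lowering and watching the force.

To row units: 0.018 m is 0.18, 0.014 m is 0.14.

```bash
echo '[[[0, 0, 0, 0.08, 0, 0, 0], [0, 0, 0, 0.14, 0, 0, 0], [0, 0, 0, 0.18, 0, 0, 0], [0, 0, 0, 0.18, 0, 0, 0]]]' > mv.in && python3 steer.py mv.in; echo '[[[0, 0, 0, 0.03, 0, 0, 0], [0, 0, 0, 0.06, 0, 0, 0], [0, 0, 0, 0.06, 0, 0, 0]]]' > mv.in && python3 steer.py mv.in
```

```text
clock: 5.65
tool_pos: [0.6135, 0.0976, 0.0218]
eef_rot: [-0.005, 1.0, -0.0, -0.001]
contact_force: [-0.3, 0.3, -1.1]
opening: 0.15
finger_force: 30.0
clock: 5.95
tool_pos: [0.6144, 0.0978, 0.0183]
eef_rot: [-0.005, 1.0, -0.0, 0.0]
contact_force: [-3.3, -0.2, 11.2]
opening: 0.149
finger_force: 30.0
```

To row units: -0.08 m is -0.8, -0.05 m is -0.5.

```bash
echo '[[[0.25, 0, 0, 0, 0, 0, 0], [0.25, 0, 0, 0, 0, 0, 0], [0.25, 0, 0, -0.1, 0, 0, 0], [0.25, 0, 0, -0.5, 0, 0, 0], [0.25, 0, 0, -0.8, 0, 0, 0], [0.3, 0, 0, -0.8, 0, 0, 0]]]' > mv.in && python3 steer.py mv.in
python3 - <<'E'
from h import *
to([.4438,-.2996,.1],np.radians(89))
E
```

```text
clock: 6.55
tool_pos: [0.6172, 0.0987, 0.1014]
eef_rot: [-0.004, 1.0, 0.001, 0.004]
contact_force: [0.7, 1.5, 0.0]
opening: 0.294
finger_force: 0.0
t 6.55 tcp [0.6172 0.0987 0.1014] shift [ 0.177  -0.3968 -0.001 ] rv [0.0026 0.0081 0.0263] rv [-0.0126  0.004  -3.1153] q7 0.947
```

To row units: -0.397 m is -3.97, 0.175 m is 1.75, 0.026 rad is 0.104.

```bash
echo '[[[0.4, 1.75, -3.97, 0, 0, 0, 0.104], [0.4, 1.75, -3.97, 0, 0, 0, 0.104], [0.4, 1.75, -3.97, 0, 0, 0, 0.104], [0.4, 1.75, -3.97, 0, 0, 0, 0.104], [0.4, 1.75, -3.97, 0, 0, 0, 0.104], [0.4, 1.75, -3.97, 0, 0, 0, 0.104], [0.4, 1.75, -3.97, 0, 0, 0, 0.104], [0.4, 1.75, -3.97, 0, 0, 0, 0.104], [0.4, 1.75, -3.97, 0, 0, 0, 0.104], [0.4, 1.75, -3.97, 0, 0, 0, 0.104]]]' > mv.in && python3 steer.py mv.in>/dev/null && echo '[[[0.4, 0, 0, 0, 0, 0, 0], [0.4, 0, 0, 0, 0, 0, 0]]]' > mv.in && python3 steer.py mv.in
python3 - <<'E'
from h import *
to([.4438,-.2996,.006],np.radians(89))
im=r.snapshot("top");h=cv2.cvtColor(im,cv2.COLOR_RGB2HSV)
m=(h[...,1]<35);m[:165]=0;m[230:]=0
cv2.imwrite("pics/x.png",im[:,:,::-1])
E
```

```text
clock: 7.75
tool_pos: [0.4438, -0.2992, 0.0967]
eef_rot: [0.007, 1.0, 0.001, 0.0]
contact_force: [-1.0, 0.5, -0.3]
opening: 0.401
finger_force: 0.0
t 7.75 tcp [ 0.4438 -0.2992  0.0967] shift [ 0.0001 -0.0005  0.0907] rv [0.0014 0.0009 0.003 ] rv [-1.3000e-03  2.2000e-03 -3.1386e+00] q7 1.467
```

To row units: 0.091 m is 0.91, 0.08 m is 0.8.

```bash
echo '[[[0.4, 0, 0, 0.5, 0, 0, 0], [0.4, 0, 0, 0.8, 0, 0, 0], [0.4, 0, 0, 0.91, 0, 0, 0], [0.4, 0, 0, 0.91, 0, 0, 0], [0.0, 0, 0, 0.91, 0, 0, 0], [0.0, 0, 0, 0.91, 0, 0, 0], [0, 0, 0, 0.91, 0, 0, 0], [0, 0, 0, 0.91, 0, 0, 0], [0, 0, 0, 0.91, 0, 0, 0], [0, 0, 0, 0.91, 0, 0, 0]]]' > mv.in && python3 steer.py mv.in 30;  echo '[[[0, 0, 0, -0.5, 0, 0, 0], [0, 0, 0, -0.95, 0, 0, 0], [0, 0, 0, -0.95, 0, 0, 0], [0, 0, 0, -0.95, 0, 0, 0]]]' > mv.in && python3 steer.py mv.in 30
python3 - <<'E'
from h import *
to([.615,.0473,.105],np.radians(90.5))
E
```

```text
clock: 8.8
tool_pos: [0.4436, -0.3013, 0.0069]
eef_rot: [0.009, 1.0, -0.0, 0.001]
contact_force: [-0.2, 1.1, 6.7]
opening: 0.152
finger_force: 30.0
clock: 9.2
tool_pos: [0.4429, -0.3016, 0.1015]
eef_rot: [0.009, 1.0, -0.001, 0.001]
contact_force: [-0.7, -0.1, -2.5]
opening: 0.159
finger_force: 3.0
t 9.2 tcp [ 0.4429 -0.3016  0.1015] shift [-0.1659  0.3518 -0.0036] rv [-0.0011  0.0017 -0.0264] rv [2.6000e-03 1.7000e-03 3.1152e+00] q7 1.46
```

The grip has just slackened, so I'll hold still and check it.

```bash
echo '[[[0, 0, 0, 0, 0, 0, 0], [0, 0, 0, 0, 0, 0, 0], [0, 0, 0, 0, 0, 0, 0], [0, 0, 0, 0, 0, 0, 0], [0, 0, 0, 0, 0, 0, 0]]]' > mv.in && python3 steer.py mv.in 30
python3 - <<'E'
from h import *
crop("scene",200,210,340,315,5,"b1")
E
```

```text
clock: 9.7
tool_pos: [0.4427, -0.3007, 0.1002]
eef_rot: [0.008, 1.0, 0.0, -0.0]
contact_force: [0.2, 0.1, -2.1]
opening: 0.148
finger_force: 30.0
```

View pics/b1.png

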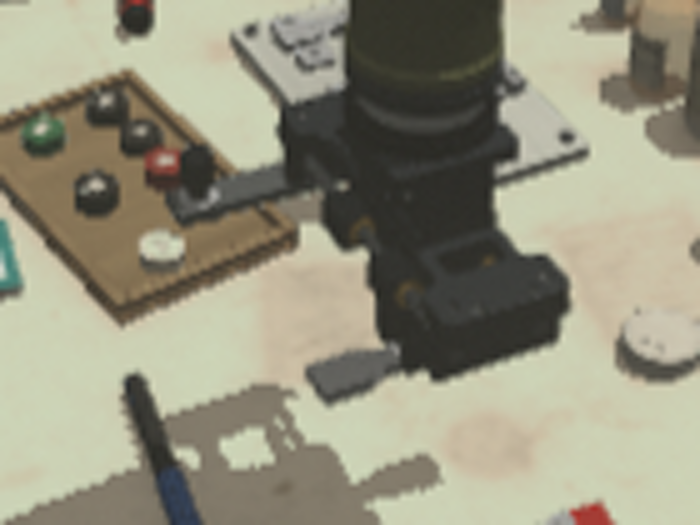

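The bar is still held and level. Taking it to the middle groove and lowering it under force watch.

```bash
echo '[[[0, -1.66, 3.51, -0.05, 0, 0, -0.108], [0, -1.66, 3.51, -0.05, 0, 0, -0.108], [0, -1.66, 3.51, -0.05, 0, 0, -0.108], [0, -1.66, 3.51, -0.05, 0, 0, -0.108], [0, -1.66, 3.51, -0.05, 0, 0, -0.108], [0, -1.66, 3.51, -0.05, 0, 0, -0.108], [0, -1.66, 3.51, -0.05, 0, 0, -0.108], [0, -1.66, 3.51, -0.05, 0, 0, -0.108], [0, -1.66, 3.51, -0.05, 0, 0, -0.108], [0, -1.66, 3.51, -0.05, 0, 0, -0.108]]]' > mv.in && python3 steer.py mv.in >/dev/null&& echo '[[[0, 0, 0, 0.4, 0, 0, 0], [0, 0, 0, 0.65, 0, 0, 0], [0, 0, 0, 0.65, 0, 0, 0], [0, 0, 0, 0.65, 0, 0, 0], [0, 0, 0, 0.65, 0, 0, 0]]]' > mv.in && python3 steer.py mv.in
python3 - <<'E'
from h import *
to([.615,.0475,.019],np.radians(90.5))
E
```

```text
clock: 11.25
tool_pos: [0.6156, 0.0467, 0.0422]
eef_rot: [-0.005, 1.0, 0.0, 0.001]
contact_force: [-0.1, -0.9, -1.9]
opening: 0.146
finger_force: 30.0
t 11.25 tcp [0.6156 0.0467 0.0422] shift [0.0007 0.0008 0.0232] rv [0.0002 0.0022 0.0003] rv [-3.5000e-03  4.0000e-04 -3.1413e+00] q7 0.958
```

To row units: 0.018 m is 0.18, 0.014 m is 0.14.

```bash
echo '[[[0, 0, 0.01, 0.08, 0, 0, 0], [0, 0, 0.01, 0.14, 0, 0, 0], [0, 0, 0.01, 0.18, 0, 0, 0], [0, 0, 0.01, 0.18, 0, 0, 0]]]' > mv.in && python3 steer.py mv.in; echo '[[[0, 0, 0, 0.03, 0, 0, 0], [0, 0, 0, 0.06, 0, 0, 0], [0, 0, 0, 0.06, 0, 0, 0]]]' > mv.in && python3 steer.py mv.in
```

```text
clock: 11.65
tool_pos: [0.6142, 0.0482, 0.022]
eef_rot: [-0.005, 1.0, -0.0, -0.001]
contact_force: [-0.5, -0.1, -1.9]
opening: 0.148
finger_force: 30.0
clock: 11.95
tool_pos: [0.615, 0.0483, 0.0189]
eef_rot: [-0.005, 1.0, -0.0, 0.001]
contact_force: [-5.2, -1.1, 15.4]
opening: 0.148
finger_force: 30.0
```

```bash
echo '[[[0.25, 0, 0, 0, 0, 0, 0], [0.25, 0, 0, 0, 0, 0, 0], [0.25, 0, 0, -0.1, 0, 0, 0], [0.25, 0, 0, -0.5, 0, 0, 0], [0.25, 0, 0, -0.8, 0, 0, 0], [0.3, 0, 0, -0.8, 0, 0, 0]]]' > mv.in && python3 steer.py mv.in
python3 - <<'E'
from h import *
to([.4722,-.3685,.1],np.radians(84))
E
```

```text
clock: 12.55
tool_pos: [0.6178, 0.0491, 0.1012]
eef_rot: [-0.005, 1.0, 0.001, 0.004]
contact_force: [0.5, 0.3, 0.0]
opening: 0.299
finger_force: 0.0
t 12.55 tcp [0.6178 0.0491 0.1012] shift [ 0.1497 -0.4161 -0.0008] rv [0.0024 0.008  0.1146] rv [-0.0121  0.0036 -3.027 ] q7 0.993
```

To row units: -0.416 m is -4.16, 0.148 m is 1.48, 0.115 rad is 0.46.

```bash
echo '[[[0.4, 1.48, -4.16, 0, 0, 0, 0.46], [0.4, 1.48, -4.16, 0, 0, 0, 0.46], [0.4, 1.48, -4.16, 0, 0, 0, 0.46], [0.4, 1.48, -4.16, 0, 0, 0, 0.46], [0.4, 1.48, -4.16, 0, 0, 0, 0.46], [0.4, 1.48, -4.16, 0, 0, 0, 0.46], [0.4, 1.48, -4.16, 0, 0, 0, 0.46], [0.4, 1.48, -4.16, 0, 0, 0, 0.46], [0.4, 1.48, -4.16, 0, 0, 0, 0.46], [0.4, 1.48, -4.16, 0, 0, 0, 0.46]]]' > mv.in && python3 steer.py mv.in>/dev/null && echo '[[[0.4, 0, 0, 0, 0, 0, 0], [0.4, 0, 0, 0, 0, 0, 0], [0.4, 0, 0, 0, 0, 0, 0]]]' > mv.in && python3 steer.py mv.in
python3 - <<'E'
from h import *
to([.4722,-.3685,.007],np.radians(84))
E
```

```text
clock: 13.85
tool_pos: [0.472, -0.3672, 0.0967]
eef_rot: [0.051, 0.999, 0.001, 0.0]
contact_force: [-1.3, 0.3, -0.2]
opening: 0.4
finger_force: 0.0
t 13.85 tcp [ 0.472  -0.3672  0.0967] shift [-0.0003 -0.0014  0.0897] rv [0.0014 0.0003 0.0032] rv [-4.0000e-04  2.1000e-03 -3.1384e+00] q7 1.534
```

To row units: 0.09 m is 0.9, 0.08 m is 0.8.

```bash
echo '[[[0.4, 0, 0, 0.5, 0, 0, 0], [0.4, 0, 0, 0.8, 0, 0, 0], [0.4, 0, 0, 0.9, 0, 0, 0], [0.4, 0, 0, 0.9, 0, 0, 0], [0.0, 0, 0, 0.9, 0, 0, 0], [0.0, 0, 0, 0.9, 0, 0, 0], [0, 0, 0, 0.9, 0, 0, 0], [0, 0, 0, 0.9, 0, 0, 0], [0, 0, 0, 0.9, 0, 0, 0], [0, 0, 0, 0.9, 0, 0, 0]]]' > mv.in && python3 steer.py mv.in 30;  echo '[[[0, 0, 0, -0.5, 0, 0, 0], [0, 0, 0, -0.95, 0, 0, 0], [0, 0, 0, -0.95, 0, 0, 0], [0, 0, 0, -0.95, 0, 0, 0], [0, 0, 0, -0.95, 0, 0, 0]]]' > mv.in && python3 steer.py mv.in 30
python3 - <<'E'
from h import *
to([.615,-.002,.105],np.radians(90.5))
E
```

```text
clock: 14.85
tool_pos: [0.4718, -0.3697, 0.0081]
eef_rot: [0.052, 0.999, -0.001, 0.001]
contact_force: [-0.5, 0.4, 7.0]
opening: 0.146
finger_force: 30.0
clock: 15.35
tool_pos: [0.4697, -0.369, 0.1006]
eef_rot: [0.052, 0.999, 0.0, -0.001]
contact_force: [-0.3, 0.3, -1.7]
opening: 0.144
finger_force: 30.0
t 15.35 tcp [ 0.4697 -0.369   0.1006] shift [-0.1061  0.3802 -0.0044] rv [ 0.0008 -0.0025 -0.1137] rv [-3.8000e-03 -1.3000e-03  3.0279e+00] q7 1.535
```

To row units: 0.38 m is 3.8, -0.106 m is -1.06, -0.114 rad is -0.456.

```bash
echo '[[[0, -1.06, 3.8, -0.08, 0, 0, -0.456], [0, -1.06, 3.8, -0.08, 0, 0, -0.456], [0, -1.06, 3.8, -0.08, 0, 0, -0.456], [0, -1.06, 3.8, -0.08, 0, 0, -0.456], [0, -1.06, 3.8, -0.08, 0, 0, -0.456], [0, -1.06, 3.8, -0.08, 0, 0, -0.456], [0, -1.06, 3.8, -0.08, 0, 0, -0.456], [0, -1.06, 3.8, -0.08, 0, 0, -0.456], [0, -1.06, 3.8, -0.08, 0, 0, -0.456], [0, -1.06, 3.8, -0.08, 0, 0, -0.456]]]' > mv.in && python3 steer.py mv.in >/dev/null&& echo '[[[0, 0, 0, 0.4, 0, 0, 0], [0, 0, 0, 0.65, 0, 0, 0], [0, 0, 0, 0.65, 0, 0, 0], [0, 0, 0, 0.65, 0, 0, 0], [0, 0, 0, 0.65, 0, 0, 0]]]' > mv.in && python3 steer.py mv.in
python3 - <<'E'
from h import *
to([.615,-.002,.020],np.radians(90.5))
E
```

```text
clock: 16.85
tool_pos: [0.6168, -0.0031, 0.0458]
eef_rot: [-0.004, 1.0, -0.0, 0.001]
contact_force: [0.3, 0.3, -0.6]
opening: 0.145
finger_force: 30.0
t 16.85 tcp [ 0.6168 -0.0031  0.0458] shift [0.0019 0.0011 0.0258] rv [-0.      0.0017 -0.0006] rv [2.700e-03 0.000e+00 3.141e+00] q7 1.012
```

```bash
echo '[[[0, 0.01, 0.01, 0.08, 0, 0, 0], [0, 0.01, 0.01, 0.14, 0, 0, 0], [0, 0.01, 0.01, 0.2, 0, 0, 0], [0, 0.01, 0.01, 0.2, 0, 0, 0]]]' > mv.in && python3 steer.py mv.in; echo '[[[0, 0, 0, 0.03, 0, 0, 0], [0, 0, 0, 0.06, 0, 0, 0], [0, 0, 0, 0.06, 0, 0, 0]]]' > mv.in && python3 steer.py mv.in
```

```text
clock: 17.25
tool_pos: [0.6155, -0.0014, 0.0245]
eef_rot: [-0.005, 1.0, -0.0, 0.0]
contact_force: [0.5, -0.3, 1.6]
opening: 0.143
finger_force: 30.0
clock: 17.55
tool_pos: [0.6155, -0.0019, 0.02]
eef_rot: [-0.005, 1.0, -0.001, 0.0]
contact_force: [-2.0, -1.3, 10.2]
opening: 0.142
finger_force: 30.0
```

To row units: -0.09 m is -0.9, -0.05 m is -0.5.

```bash
echo '[[[0.23, 0, 0, 0, 0, 0, 0], [0.23, 0, 0, 0, 0, 0, 0], [0.23, 0, 0, -0.1, 0, 0, 0], [0.23, 0, 0, -0.5, 0, 0, 0], [0.25, 0, 0, -0.9, 0, 0, 0], [0.5, 0, 0, -0.9, 0, 0, 0]]]' > mv.in && python3 steer.py mv.in; echo '[[[0.5, 1.89, -0.6, 0, 0, 0, 0], [0.5, 1.89, -0.6, 0, 0, 0, 0], [0.5, 1.89, -0.6, 0, 0, 0, 0], [0.5, 1.89, -0.6, 0, 0, 0, 0], [0.5, 1.89, -0.6, 0, 0, 0, 0], [0.5, 1.89, -0.6, 0, 0, 0, 0], [0.5, 1.89, -0.6, 0, 0, 0, 0]]]' > mv.in && python3 steer.py mv.in
python3 - <<'E'
from h import *
to([.427,-.061,.046],np.radians(90))
im=crop("top",255,150,355,220,8,"n2")
E
```

```text
clock: 18.15
tool_pos: [0.6187, -0.0005, 0.1142]
eef_rot: [-0.005, 1.0, 0.001, 0.005]
contact_force: [0.7, -0.5, 0.5]
opening: 0.312
finger_force: 0.0
clock: 18.85
tool_pos: [0.4287, -0.0625, 0.1088]
eef_rot: [-0.005, 1.0, 0.0, 0.001]
contact_force: [1.0, -0.4, -0.1]
opening: 0.497
finger_force: 0.0
t 18.85 tcp [ 0.4287 -0.0625  0.1088] shift [0.0019 0.0014 0.0628] rv [0.0009 0.0028 0.0097] rv [-4.4000e-03  1.5000e-03 -3.1318e+00] q7 0.924
```

View pics/n2.png

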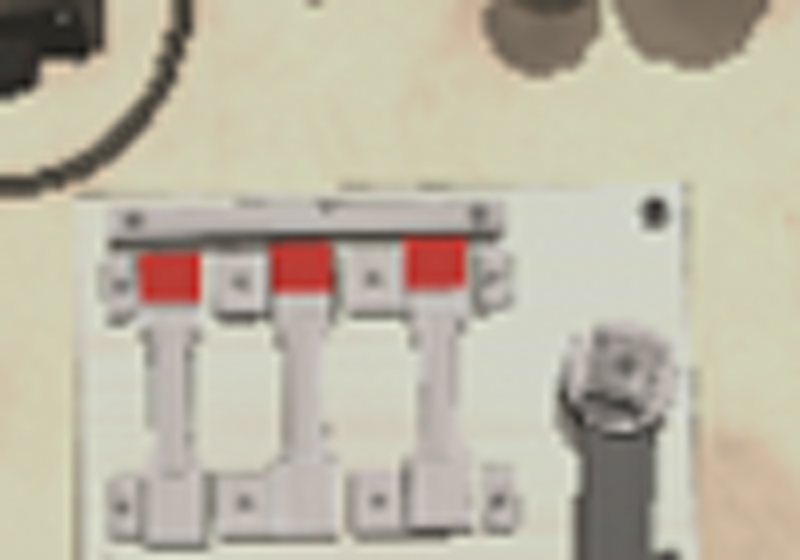

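All three bars are seated in their grooves with the red ends at the stop. The square head at (627,365) is turned only slightly. Now gripping the knob.

The manual's scale: shifts go in units of 100 mm and turns go in units of 0.25 rad. Converting my numbers, 0.062 m is 0.62, 0.05 m is 0.5.

```bash
echo '[[[0.5, 0.01, 0.01, 0.3, 0, 0, 0], [0.5, 0.01, 0.01, 0.5, 0, 0, 0], [0.5, 0.01, 0.01, 0.62, 0, 0, 0], [0.5, 0.01, 0.01, 0.62, 0, 0, 0], [0.2, 0.01, 0.01, 0.62, 0, 0, 0], [0.2, 0.01, 0.01, 0.62, 0, 0, 0], [0.2, 0.01, 0.01, 0.62, 0, 0, 0], [0.2, 0.01, 0.01, 0.62, 0, 0, 0]]]' > mv.in && python3 steer.py mv.in 12
python3 - <<'E'
from h import *
s,t,m=st();print(s['finger_force'],s['opening'],t,m[:,0],m[:,1])
c=np.array([.6165,-.0675]);rel=t[:2]-c;print(np.linalg.norm(rel),np.arctan2(rel[1],-rel[0]))
a0=np.arctan2(rel[1],-rel[0]);R0=np.linalg.norm(rel)
for k in range(1,20):
    a=a0+k*.1
    if a>1.6:break
    P=c+R0*np.array([-np.cos(a),np.sin(a)]);d=np.r_[P-t[:2],0];print(round(a,3),(m.T@d).round(3))
E
```

```text
clock: 19.7
tool_pos: [0.4268, -0.0617, 0.0467]
eef_rot: [-0.005, 1.0, 0.0, 0.001]
contact_force: [1.5, -0.3, -0.5]
opening: 0.245
finger_force: 12.0
12.000107076019049 0.24513534245664786 [ 0.42683531 -0.06168384  0.04667605] [-0.99995396 -0.00942998 -0.00177714] [-9.43159711e-03  9.99955114e-01  9.02440594e-04]
0.18975384197415468 0.0306559054876695
0.131 [-0.002  0.019  0.   ]
0.231 [-0.005  0.038  0.   ]
0.331 [-0.011  0.056  0.   ]
0.431 [-0.018  0.073  0.   ]
0.531 [-0.027  0.09   0.   ]
0.631 [-0.037  0.106  0.   ]
0.731 [-0.049  0.12   0.   ]
0.831 [-0.063  0.134  0.   ]
0.931 [-0.078  0.146  0.   ]
1.031 [-0.094  0.156  0.   ]
1.131 [-0.11   0.165  0.   ]
1.231 [-0.128  0.172  0.   ]
1.331 [-0.146  0.177  0.   ]
1.431 [-0.165  0.181  0.   ]
1.531 [-0.184  0.182  0.   ]
```

To row units: 0.134 m is 1.34, 0.12 m is 1.2, 0.1 rad is 0.4.

```bash
echo '[[[0.2, -0.02, 0.19, 0, 0, 0, 0.2], [0.2, -0.05, 0.38, 0, 0, 0, 0.4], [0.2, -0.11, 0.56, 0, 0, 0, 0.6], [0.2, -0.18, 0.73, 0, 0, 0, 0.8], [0.2, -0.27, 0.9, 0, 0, 0, 1], [0.2, -0.37, 1.06, 0, 0, 0, 1.2], [0.2, -0.49, 1.2, 0, 0, 0, 1.4], [0.2, -0.63, 1.34, 0, 0, 0, 1.6]]]' > mv.in && python3 steer.py mv.in 12
python3 - <<'E'
from h import *
s,t,m=st()
c=np.array([.6165,-.0675]);rel=t[:2]-c
a0=np.arctan2(rel[1],-rel[0]);R0=.1897;print(np.linalg.norm(rel),a0)
for k in range(1,9):
    a=a0+k*.1
    P=c+R0*np.array([-np.cos(a),np.sin(a)]);d=np.r_[P-t[:2],0];print(round(a,3),(m.T@d).round(3))
E
```

```text
clock: 20.5
tool_pos: [0.4858, 0.0713, 0.0465]
eef_rot: [0.196, 0.981, -0.002, -0.002]
contact_force: [-0.6, -2.4, -1.4]
opening: 0.245
finger_force: 12.0
0.19066727752724072 0.8151907775303131
0.915 [-0.009  0.017 -0.   ]
1.015 [-0.02   0.032 -0.   ]
1.115 [-0.032  0.047 -0.   ]
1.215 [-0.045  0.061 -0.   ]
1.315 [-0.059  0.073 -0.   ]
1.415 [-0.075  0.084 -0.001]
1.515 [-0.092  0.093 -0.001]
1.615 [-0.109  0.1   -0.001]
```

To row units: -0.105 m is -1.05, 0.098 m is 0.98, 0.4 rad is 1.6.

```bash
echo '[[[0.2, -0.08, 0.16, 0, 0, 0, 0.2], [0.2, -0.19, 0.31, 0, 0, 0, 0.4], [0.2, -0.31, 0.46, 0, 0, 0, 0.6], [0.2, -0.44, 0.6, 0, 0, 0, 0.8], [0.2, -0.58, 0.72, 0, 0, 0, 1], [0.2, -0.74, 0.83, 0, 0, 0, 1.2], [0.2, -0.91, 0.92, 0, 0, 0, 1.4], [0.2, -1.05, 0.98, 0, 0, 0, 1.6], [0.2, -1.05, 0.98, 0, 0, 0, 1.6], [0.2, -1.05, 0.98, 0, 0, 0, 1.6]]]' > mv.in && python3 steer.py mv.in 12
python3 - <<'E'
from h import *
s,t,m=st()
c=np.array([.6165,-.0675]);rel=t[:2]-c
a0=np.arctan2(rel[1],-rel[0]);print(np.linalg.norm(rel),a0,s['q'])
E
```

```text
clock: 21.5
tool_pos: [0.6185, 0.1224, 0.0456]
eef_rot: [0.385, 0.923, -0.002, -0.003]
contact_force: [-5.1, -0.8, 0.5]
opening: 0.243
finger_force: 12.0
0.18991871056154344 1.5811437422119616 [-0.04288645  0.98530572 -0.41927369  1.65411479  0.60214875  0.64178303
 -0.00952048]
```

To row units: -0.1 m is -1, -0.08 m is -0.8.

```bash
echo '[[[0.35, 0, 0, 0, 0, 0, 0], [0.45, 0, 0, 0, 0, 0, 0], [0.5, 0, 0, -0.3, 0, 0, 0], [0.5, 0, 0, -0.8, 0, 0, 0], [0.5, 0, 0, -1, 0, 0, 0]]]' > mv.in && python3 steer.py mv.in
python3 - <<'E'
from h import *
to([.42,-.22,.16],np.radians(60))
E
```

```text
clock: 22.0
tool_pos: [0.6249, 0.1244, 0.1513]
eef_rot: [0.385, 0.923, 0.003, 0.003]
contact_force: [0.9, 0.3, -0.4]
opening: 0.498
finger_force: 0.0
t 22.0 tcp [0.6249 0.1244 0.1513] shift [-0.1008 -0.3878 -0.0115] rv [ 0.0075  0.0042 -0.2673] rv [ 0.0061 -0.0109  2.8743] q7 0.064
```

```bash
echo '[[[0.5, -1, -3.8, -0.1, 0, 0, 0], [0.5, -1, -3.8, -0.1, 0, 0, 0], [0.5, -1, -3.8, -0.1, 0, 0, 0], [0.5, -1, -3.8, -0.1, 0, 0, 0], [0.5, -1, -3.8, -0.1, 0, 0, 0], [0.5, -1, -3.8, -0.1, 0, 0, 0], [0.5, -1, -3.8, -0.1, 0, 0, 0], [0.5, -1, -3.8, -0.1, 0, 0, 0], [0.5, -1, -3.8, -0.1, 0, 0, 0], [0.5, -1, -3.8, -0.1, 0, 0, 0]]]' > mv.in && python3 steer.py mv.in
python3 - <<'E'
from h import *
im=r.snapshot("top");sc=r.snapshot("scene")
cv2.imwrite("pics/t2.png",im[:,:,::-1]);cv2.imwrite("pics/s2.png",sc[:,:,::-1])
f=lambda a,k:cv2.resize(a,None,fx=k,fy=k,interpolation=cv2.INTER_CUBIC)
A=f(im[195:255,180:260],5)      # wrench 400x300
B=f(im[170:230,300:350],8)      # screw 400x480... 
C=f(sc[200:260,180:330],5)[:300]
out=np.zeros((600,800,3),'uint8');out[:300,:400]=A;out[:480,400:]=B;D=f(sc[205:265,190:290],4);out[300:540,:400]=D
cv2.imwrite("pics/mix.png",out[:,:,::-1])
h=cv2.cvtColor(im,cv2.COLOR_RGB2HSV)
yl=(h[...,0]>18)&(h[...,0]<35)&(h[...,1]>150)&(h[...,2]>100)
n,l,sts,c=cv2.connectedComponentsWithStats(yl.astype('uint8'))
for i in range(1,n):
    if sts[i,4]>6: print('yel',sts[i],c[i].round(1),w("top",c[i],.024).round(4))
E
```

```text
clock: 23.0
tool_pos: [0.4227, -0.2165, 0.1572]
eef_rot: [0.386, 0.922, 0.0, 0.001]
contact_force: [-0.3, -0.4, -0.0]
opening: 0.496
finger_force: 0.0
yel [223 230   6   8  30] [225.2 233.2] [0.5116 0.2496 0.024 ]
yel [137 247  79  29 979] [173.7 262.2] [0.4277 0.4002 0.024 ]
```

View pics/mix.png

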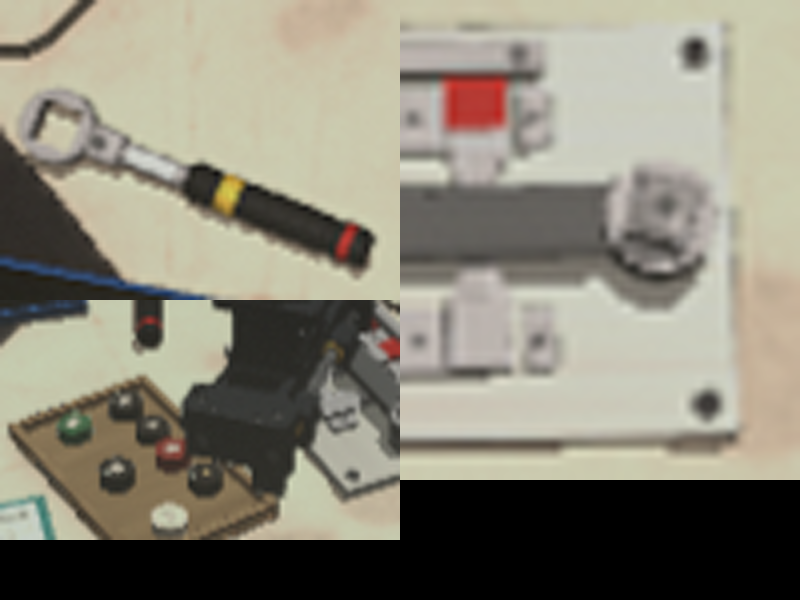

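The strap lies closed across the bars, the wrench is where it was, and the head centre is at about (665,205) in the composite. Next I'll measure the head angle by gradient orientation in the rectified views.

Run:
```python
from h import *
c=lambda x,y,k,x0,y0:((x+.5)/k-.5+x0,(y+.5)/k-.5+y0)
print('tip',[w("top",c(265,205,8,300,170),z).round(4) for z in(.055,.063)])
ctr=np.array([.6163,-.067])
outs=[]
for f,n in(("top0","top"),("t2","top"),("scene0","scene"),("s2","scene")):
    im=cv2.imread(f"pics/{f}.png")
    for z in(.057,.063):
        N=161;s=.0005;g=np.mgrid[0:N,0:N]
        X=ctr[0]-(g[0]-80)*s;Y=ctr[1]-(g[1]-80)*s
        K,M,t=cam(n);P=np.stack([X,Y,np.full_like(X,z)],-1)@M.T+t;q=P@K.T;q=q[...,:2]/q[...,2:]
        rect=cv2.remap(im,q[...,0].astype('f4'),q[...,1].astype('f4'),cv2.INTER_CUBIC)
        G=cv2.GaussianBlur(cv2.cvtColor(rect,cv2.COLOR_BGR2GRAY).astype('f4'),(0,0),2)
        gx=cv2.Sobel(G,5,1,0);gy=cv2.Sobel(G,5,0,1)
        # rows: -x ; cols: -y. grad world: (-gy,-gx)
        th=np.arctan2(-gx,-gy);w2=gx**2+gy**2
        res=[]
        for Rm in(10,13,16,19):
            d=np.hypot(g[0]-80,g[1]-80)*.5;k=d<Rm
            S=(w2*np.exp(4j*th))[k].sum();res.append((round(np.degrees(np.angle(S))/4%90,1),round(abs(S)/w2[k].sum(),2)))
        print(f,z,res)
    outs.append(cv2.resize(rect,(400,300) if 0 else (300,300),interpolation=cv2.INTER_CUBIC))
cv2.imwrite("pics/rect.png",np.vstack([np.hstack(outs[:2]),np.hstack(outs[2:])]))
```

```text
tip [array([ 0.6171, -0.0682,  0.055 ]), array([ 0.6158, -0.0675,  0.063 ])]
top0 0.057 [(np.float32(49.1), np.float32(0.28)), (np.float32(68.7), np.float32(0.27)), (np.float32(71.2), np.float32(0.3)), (np.float32(72.2), np.float32(0.29))]
top0 0.063 [(np.float32(45.9), np.float32(0.26)), (np.float32(68.3), np.float32(0.27)), (np.float32(71.9), np.float32(0.33)), (np.float32(71.9), np.float32(0.28))]
t2 0.057 [(np.float32(47.9), np.float32(0.29)), (np.float32(68.7), np.float32(0.25)), (np.float32(71.5), np.float32(0.29)), (np.float32(72.6), np.float32(0.31))]
t2 0.063 [(np.float32(44.8), np.float32(0.28)), (np.float32(68.1), np.float32(0.26)), (np.float32(72.1), np.float32(0.32)), (np.float32(72.0), np.float32(0.29))]
scene0 0.057 [(np.float32(49.3), np.float32(0.19)), (np.float32(57.1), np.float32(0.3)), (np.float32(58.6), np.float32(0.35)), (np.float32(60.8), np.float32(0.38))]
scene0 0.063 [(np.float32(40.9), np.float32(0.12)), (np.float32(69.0), np.float32(0.04)), (np.float32(2.4), np.float32(0.25)), (np.float32(1.8), np.float32(0.21))]
s2 0.057 [(np.float32(53.5), np.float32(0.07)), (np.float32(65.7), np.float32(0.17)), (np.float32(67.4), np.float32(0.29)), (np.float32(72.1), np.float32(0.28))]
s2 0.063 [(np.float32(9.2), np.float32(0.25)), (np.float32(6.3), np.float32(0.24)), (np.float32(0.1), np.float32(0.23)), (np.float32(88.9), np.float32(0.23))]
```

View pics/rect.png

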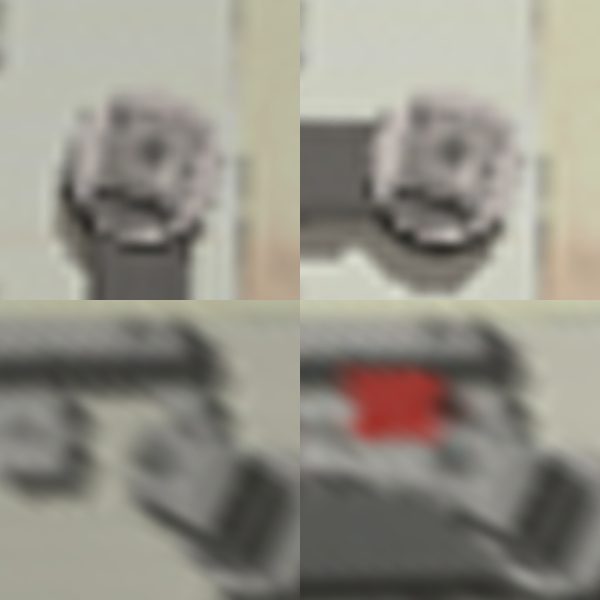

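The rectified views put the head at about 71° mod 90, which means the screw is at about 0.2 rad. Now I'll get the wrench.

Run:
```python
from h import *
to([.5117,.2496,.12],np.radians(157.94))
```

```text
t 23.1 tcp [ 0.4238 -0.2142  0.1571] shift [0.2672 0.3891 0.0377] rv [ 0.      0.0036 -1.9745] rv [ 0.0032 -0.      1.167 ] q7 0.485
```

To row units: 0.389 m is 3.89, 0.267 m is 2.67, -1.97 rad is -7.88.

```bash
echo '[[[0.6, 2.67, 3.89, 0.3, 0, 0, -7.88], [0.6, 2.67, 3.89, 0.3, 0, 0, -7.88], [0.6, 2.67, 3.89, 0.3, 0, 0, -7.88], [0.6, 2.67, 3.89, 0.3, 0, 0, -7.88], [0.6, 2.67, 3.89, 0.3, 0, 0, -7.88], [0.6, 2.67, 3.89, 0.3, 0, 0, -7.88], [0.6, 2.67, 3.89, 0.3, 0, 0, -7.88], [0.6, 2.67, 3.89, 0.3, 0, 0, -7.88], [0.6, 2.67, 3.89, 0.3, 0, 0, -7.88], [0.6, 2.67, 3.89, 0.3, 0, 0, -7.88]]]' > mv.in && python3 steer.py mv.in 50
python3 - <<'E'
from h import *
to([.5117,.2496,.12],np.radians(157.94))
E
```

```text
clock: 24.1
tool_pos: [0.5099, 0.2571, 0.1276]
eef_rot: [-0.354, 0.935, 0.003, 0.002]
contact_force: [-0.6, -0.5, 0.4]
opening: 0.601
finger_force: 0.0
t 24.1 tcp [0.5099 0.2571 0.1276] shift [ 0.0036 -0.0069  0.0075] rv [ 0.0033  0.0067 -0.4628] rv [ 0.0091 -0.0045  2.6788] q7 0.929
```

```bash
echo '[[[0.6, 0, 0, 0, 0, 0, -1.76], [0.6, 0, 0, 0, 0, 0, -1.76], [0.6, 0, 0, 0, 0, 0, -1.76], [0.6, 0, 0, 0, 0, 0, -1.76], [0.6, 0, 0, 0, 0, 0, -1.76]]]' > mv.in && python3 steer.py mv.in 50
python3 - <<'E'
from h import *
to([.5117,.2496,.12],np.radians(157.94))
print(r.get_state()['q'].round(2))
im=r.snapshot("scene");cv2.imwrite("pics/s3.png",im[:,:,::-1]);h=cv2.cvtColor(im,cv2.COLOR_RGB2HSV)
for nm,mm in(('y',(h[...,0]>18)&(h[...,0]<35)&(h[...,1]>150)&(h[...,2]>100)),('r',((h[...,0]<8)|(h[...,0]>172))&(h[...,1]>140)&(h[...,2]>80))):
    n,l,sts,c=cv2.connectedComponentsWithStats(mm.astype('uint8'))
    for i in range(1,n):
        if sts[i,4]>6 and 180<c[i][0]<270: print(nm,sts[i],w("scene",c[i],.02).round(4))
E
```

```text
clock: 24.6
tool_pos: [0.5103, 0.2497, 0.1268]
eef_rot: [-0.543, 0.84, 0.001, 0.0]
contact_force: [0.2, 0.4, -1.1]
opening: 0.604
finger_force: 0.0
t 24.6 tcp [0.5103 0.2497 0.1268] shift [-0.0005 -0.0013  0.0068] rv [ 0.0006  0.0011 -0.0378] rv [ 1.7000e-03 -9.0000e-04  3.1038e+00] q7 1.304
[-0.03  0.94 -0.93  1.82  0.95  0.91  1.3 ]
y [183 174  18  30 272] [0.4216 0.3858 0.02  ]
r [241 335  16  14  67] [ 0.3091 -0.3806  0.02  ]
```

```bash
echo '[[[0.6, 0, 0, 0.5, 0, 0, -0.148], [0.6, 0, -0.01, 0.9, 0, 0, -0.148], [0.6, 0, -0.01, 1.15, 0, 0, -0.148], [0.6, 0, -0.01, 1.22, 0, 0, -0.148], [0.6, 0, -0.01, 1.22, 0, 0, -0.148], [0, 0, -0.01, 1.22, 0, 0, -0.148], [0, 0, -0.01, 1.22, 0, 0, -0.148], [0, 0, -0.01, 1.22, 0, 0, -0.148], [0, 0, -0.01, 1.22, 0, 0, -0.148], [0, 0, -0.01, 1.22, 0, 0, -0.148]]]' > mv.in && python3 steer.py mv.in 55; echo '[[[0, 0, 0, -0.5, 0, 0, 0], [0, 0, 0, -1, 0, 0, 0], [0, 0, 0, -1.4, 0, 0, 0], [0, 0, 0, -1.4, 0, 0, 0], [0, 0, 0, -1.4, 0, 0, 0]]]' > mv.in && python3 steer.py mv.in
python3 - <<'E'
from h import *
im=r.snapshot("scene");cv2.imwrite("pics/s4.png",im[:,:,::-1])
im=r.snapshot("top");cv2.imwrite("pics/t4.png",im[:,:,::-1])
a=np.radians(71);P=[.6163-.112*np.cos(a),-.067-.112*np.sin(a),.14]
to(P,np.radians(161))
E
```

```text
clock: 25.65
tool_pos: [0.5118, 0.2482, 0.0056]
eef_rot: [-0.559, 0.829, 0.0, 0.001]
contact_force: [-0.7, -0.4, 6.7]
opening: 0.268
finger_force: 55.0
clock: 26.15
tool_pos: [0.5119, 0.2468, 0.1446]
eef_rot: [-0.559, 0.829, -0.001, -0.0]
contact_force: [0.2, 0.1, -4.3]
opening: 0.266
finger_force: 55.0
t 26.25 tcp [0.5109 0.246  0.1427] shift [ 0.3623 -0.2212  0.0038] rv [ 0.0013 -0.0038 -0.0533] rv [-5.9000e-03 -2.0000e-03  3.0882e+00] q7 1.371
```

To row units: 0.363 m is 3.63, -0.221 m is -2.21, -0.053 rad is -0.212.

```bash
echo '[[[0, 3.63, -2.21, 0, 0, 0, -0.212], [0, 3.63, -2.21, 0, 0, 0, -0.212], [0, 3.63, -2.21, 0, 0, 0, -0.212], [0, 3.63, -2.21, 0, 0, 0, -0.212], [0, 3.63, -2.21, 0, 0, 0, -0.212], [0, 3.63, -2.21, 0, 0, 0, -0.212], [0, 3.63, -2.21, 0, 0, 0, -0.212], [0, 3.63, -2.21, 0, 0, 0, -0.212], [0, 3.63, -2.21, 0, 0, 0, -0.212], [0, 3.63, -2.21, 0, 0, 0, -0.212]]]' > mv.in && python3 steer.py mv.in; echo '[[[0, 0, 0, 0.3, 0, 0, 0], [0, 0, 0, 0.55, 0, 0, 0], [0, 0, 0, 0.55, 0, 0, 0], [0, 0, 0, 0.55, 0, 0, 0]]]' > mv.in && python3 steer.py mv.in
python3 - <<'E'
from h import *
a=np.radians(71);P=[.6163-.1133*np.cos(a),-.067-.1133*np.sin(a),.08]
to(P,np.radians(161))
s,t,m=st();ring=t-m[:,0]*.1133+[0,0,-.005];print(ring,s['q'].round(2))
for z,n in((ring[2]+.02,"top"),(ring[2],"top"),(ring[2]+.02,"scene"),(ring[2],"scene")):print(n,px(n,[ring[0],ring[1],z]))
T=r.snapshot("top");S=r.snapshot("scene");cv2.imwrite("pics/t5.png",T[:,:,::-1]);cv2.imwrite("pics/s5.png",S[:,:,::-1])
f=lambda a,k:cv2.resize(a,None,fx=k,fy=k,interpolation=cv2.INTER_CUBIC)
out=np.zeros((600,800,3),'uint8');out[:,:400]=f(T[160:235,310:360],8);out[:,400:]=f(S[190:265,270:320],8)
cv2.imwrite("pics/fit.png",out[:,:,::-1])
for n,I,x0,y0 in(("t",T,310,160),):
    g=cv2.cvtColor(I,cv2.COLOR_RGB2GRAY);print(g[184:204,320:346])
E
```

```text
clock: 27.25
tool_pos: [0.5787, -0.1785, 0.1411]
eef_rot: [-0.577, 0.817, 0.0, -0.003]
contact_force: [-0.9, -1.3, -4.0]
opening: 0.269
finger_force: 55.0
clock: 27.65
tool_pos: [0.5797, -0.1707, 0.0887]
eef_rot: [-0.581, 0.814, 0.001, -0.001]
contact_force: [0.7, 0.0, -3.3]
opening: 0.267
finger_force: 55.0
t 27.65 tcp [ 0.5797 -0.1707  0.0887] shift [ 0.0034 -0.0009  0.0087] rv [0.0026 0.0005 0.0015] rv [-8.0000e-04  4.1000e-03 -3.1401e+00] q7 2.145
[ 0.61638005 -0.06347416  0.08380234] [ 0.7   1.04 -0.94  1.72  1.02  0.96  2.14]
top [332.36083592 192.61755708]
top [331.82571495 193.80807562]
scene [294.27135924 216.06683019]
scene [293.97935502 221.1998225 ]
[[207 206 206 206 205 205 206 205 207 206 205 199 196 199 202 204 206 205
  206 207 184 189 201 200 200 200]
 [207 206 206 205 206 206 206 207 201 195 189 176 168 179 183 190 200 204
  207 206 191 193 199 200 201 201]
 [207 207 206 205 205 205 207 206 182 157 172 183 182 181 173 165 175 195
  204 207 198 196 199 200 201 201]
 [207 206 206 206 206 207 202 190 182 150 148 163 173 184 187 184 176 178
  191 204 194 195 201 200 201
[... 1050 characters left out ...]
42 161 185
  161 130 140 142 147 154 173 181]
 [ 99  99 101  78  59  56  66 142 178 185 187 187 181 183 188 153 159 164
  116 104 142 165 175 179 180 175]
 [ 98  98 101  79  62  59  65  71 123 162 175 180 183 184 184 170 143 141
  143 115  93  99 114 139 162 158]
 [ 94  94  89  72  60  62  82  81  73  91 118 140 149 150 149 108  77 151
  192 190 155 116  99  89  99 116]
 [ 84  86  76  70  71  79  61  75 110  95  67  66  67  72  70  78  90 124
  191 212 213 188 173 149 125 139]
 [ 98 105 104 105 106 106  83  47 118 117 110 118 127 140 119  97  83  84
  177 208 209 162 177 202 198 199]
 [117 118 117 117 118 118 111  87  55  52 120 144 167 180 126  68  79 128
  187 205 207 163 174 196 190 191]]
```

View pics/fit.png

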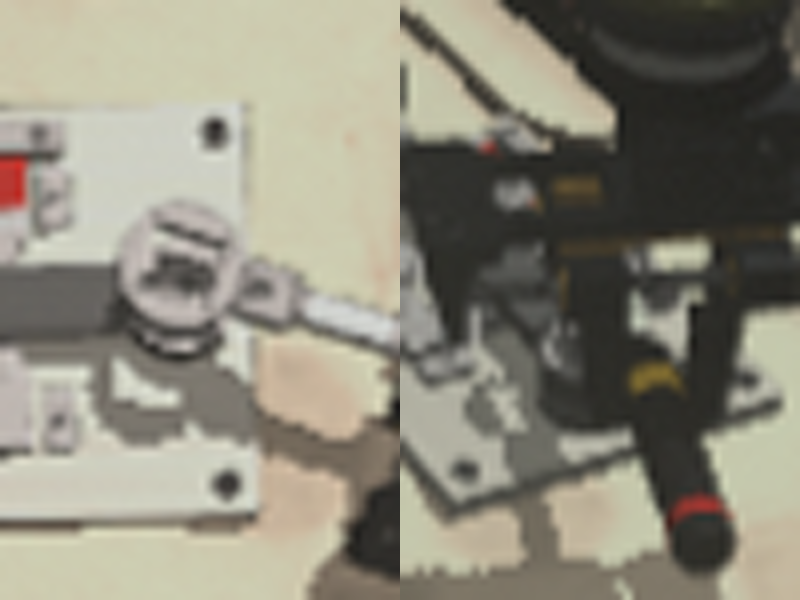

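The ring centre in the top crop is at about (181,264), matching the prediction, so it needs 3.5 mm towards the handle. Lowering in steps.

To row units: 0.0034 m is 0.034, -0.001 m is -0.01.

```bash
echo '[[[0, 0.034, -0.01, 0, 0, 0, 0], [0, 0.034, -0.01, 0, 0, 0, 0], [0, 0.034, -0.01, 0.1, 0, 0, 0], [0, 0.034, -0.01, 0.18, 0, 0, 0], [0, 0.034, -0.01, 0.18, 0, 0, 0], [0, 0.034, -0.01, 0.18, 0, 0, 0]]]' > mv.in && python3 steer.py mv.in
python3 - <<'E'
from h import *
a=np.radians(71);P=[.6163-.1133*np.cos(a),-.067-.1133*np.sin(a),.06]
to(P,np.radians(161));print(r.get_state()['moment'].round(2))
E
echo '[[[0, 0, 0, 0.03, 0, 0, 0], [0, 0, 0, 0.06, 0, 0, 0], [0, 0, 0, 0.06, 0, 0, 0]]]' > mv.in && python3 steer.py mv.in;echo '[[[0, 0, 0, 0.02, 0, 0, 0], [0, 0, 0, 0.04, 0, 0, 0], [0, 0, 0, 0.04, 0, 0, 0]]]' > mv.in && python3 steer.py mv.in
```

```text
clock: 28.35
tool_pos: [0.5799, -0.1751, 0.0712]
eef_rot: [-0.581, 0.814, 0.0, -0.0]
contact_force: [0.3, -0.1, -3.4]
opening: 0.27
finger_force: 55.0
t 28.35 tcp [ 0.5799 -0.1751  0.0712] shift [-0.0008  0.0008  0.0112] rv [0.0009 0.0001 0.0002] rv [-2.0000e-04  1.5000e-03 -3.1413e+00] q7 2.132
[0.06 0.08 0.04]
clock: 28.65
tool_pos: [0.5799, -0.1753, 0.0653]
eef_rot: [-0.581, 0.814, 0.0, -0.0]
contact_force: [0.6, 0.3, -3.4]
opening: 0.264
finger_force: 55.0
clock: 28.95
tool_pos: [0.5803, -0.1752, 0.0617]
eef_rot: [-0.581, 0.814, 0.0, 0.0]
contact_force: [-0.9, -0.1, -2.2]
opening: 0.265
finger_force: 55.0
```

```bash
for i in 1; do :; done; echo '[[[0, 0, 0, 0.015, 0, 0, 0], [0, 0, 0, 0.03, 0, 0, 0], [0, 0, 0, 0.03, 0, 0, 0]]]' > mv.in && python3 steer.py mv.in;echo '[[[0, 0, 0, 0.015, 0, 0, 0], [0, 0, 0, 0.03, 0, 0, 0], [0, 0, 0, 0.03, 0, 0, 0]]]' > mv.in && python3 steer.py mv.in; python3 -c "
from h import *
print(r.get_state()['moment'].round(2))"
```

```text
clock: 29.25
tool_pos: [0.5797, -0.1752, 0.0582]
eef_rot: [-0.581, 0.814, 0.0, -0.0]
contact_force: [-0.2, -0.3, -3.3]
opening: 0.266
finger_force: 55.0
clock: 29.55
tool_pos: [0.5799, -0.1752, 0.0553]
eef_rot: [-0.581, 0.814, 0.0, -0.0]
contact_force: [-0.7, 1.1, -3.4]
opening: 0.267
finger_force: 55.0
[0.17 0.31 0.08]
```

```bash
echo '[[[0, 0, 0, 0.015, 0, 0, 0], [0, 0, 0, 0.03, 0, 0, 0], [0, 0, 0, 0.03, 0, 0, 0]]]' > mv.in && python3 steer.py mv.in;echo '[[[0, 0, 0, 0.015, 0, 0, 0], [0, 0, 0, 0.03, 0, 0, 0], [0, 0, 0, 0.03, 0, 0, 0]]]' > mv.in && python3 steer.py mv.in; python3 -c "
from h import *
print(r.get_state()['moment'].round(2))"
```

```text
clock: 29.85
tool_pos: [0.58, -0.1752, 0.0524]
eef_rot: [-0.581, 0.814, 0.0, -0.0]
contact_force: [-1.6, 1.7, -3.3]
opening: 0.271
finger_force: 55.0
clock: 30.15
tool_pos: [0.58, -0.1753, 0.0494]
eef_rot: [-0.581, 0.814, 0.0, -0.0]
contact_force: [-1.8, 1.4, -3.6]
opening: 0.268
finger_force: 55.0
[0.19 0.35 0.17]
```

```bash
echo '[[[0, 0, 0, 0.01, 0, 0, 0], [0, 0, 0, 0.02, 0, 0, 0], [0, 0, 0, 0.02, 0, 0, 0]]]' > mv.in && python3 steer.py mv.in;echo '[[[0, 0, 0, 0.01, 0, 0, 0], [0, 0, 0, 0.02, 0, 0, 0], [0, 0, 0, 0.02, 0, 0, 0]]]' > mv.in && python3 steer.py mv.in; python3 -c "
from h import *
print(r.get_state()['moment'].round(2))"
```

```text
clock: 30.45
tool_pos: [0.5801, -0.1753, 0.0476]
eef_rot: [-0.581, 0.814, 0.0, -0.0]
contact_force: [-2.2, 1.1, -2.5]
opening: 0.265
finger_force: 55.0
clock: 30.75
tool_pos: [0.5803, -0.1754, 0.0461]
eef_rot: [-0.581, 0.814, -0.0, 0.0]
contact_force: [-3.3, -2.1, 2.8]
opening: 0.263
finger_force: 55.0
[0.33 0.65 0.25]
```

The ring is seated on the flange. Turning clockwise.

```bash
echo '[[[0, -0.001, 0.057, 0.002, 0, 0, 0.2], [0, -0.006, 0.113, 0.005, 0, 0, 0.4], [0, -0.013, 0.169, 0.007, 0, 0, 0.6], [0, -0.023, 0.225, 0.01, 0, 0, 0.8], [0, -0.023, 0.225, 0.01, 0, 0, 0.8]]]' > mv.in && python3 steer.py mv.in 60; python3 -c "
from h import *
s,t,m=st();print(s['moment'].round(2),s['q'].round(2),'ring',t-m[:,0]*.1133,'tang F',m[:,1]@s['contact_force'],'ang',np.degrees(np.arctan2(-m[1,0],-m[0,0])))"
```

```text
clock: 31.25
tool_pos: [0.5594, -0.1664, 0.0453]
eef_rot: [-0.497, 0.868, -0.001, -0.0]
contact_force: [-3.1, -2.2, 4.3]
opening: 0.271
finger_force: 60.1
[0.03 0.53 0.4 ] [ 0.67  1.07 -0.86  1.8   1.1   0.84  1.86] ring [ 0.61682037 -0.06873533  0.04512112] tang F 1.5295209487128951 ang 59.564773068839976
```

```bash
cat > tq.py <<'E'
from h import *
s,t,m=st();c=t-m[:,0]*.1133;F=s['contact_force'];T=s['moment'][2]+np.cross(t-c,F)[2]
print('T',T.round(2),'M',s['moment'].round(2),'ring',c.round(4),'tangF',(m[:,1]@F).round(1),'ang',np.degrees(np.arctan2(-m[1,0],-m[0,0])).round(2),'q7',s['q'][6].round(2))
E
echo '[[[0, -0.001, 0.057, 0.002, 0, 0, 0.2], [0, -0.006, 0.113, 0.005, 0, 0, 0.4], [0, -0.013, 0.169, 0.007, 0, 0, 0.6], [0, -0.023, 0.225, 0.01, 0, 0, 0.8], [0, -0.023, 0.225, 0.01, 0, 0, 0.8]]]' > mv.in && python3 steer.py mv.in >/dev/null; python3 tq.py;echo '[[[0, -0.001, 0.057, 0.002, 0, 0, 0.2], [0, -0.006, 0.113, 0.005, 0, 0, 0.4], [0, -0.006, 0.113, 0.005, 0, 0, 0.4]]]' > mv.in && python3 steer.py mv.in; python3 tq.py
```

```text
T 0.27 M [-0.16  0.56  0.33] ring [ 0.6166 -0.069   0.0438] tangF 0.5 ang 48.09 q7 1.6
clock: 32.05
tool_pos: [0.5329, -0.1455, 0.0435]
eef_rot: [-0.361, 0.932, -0.001, -0.001]
contact_force: [-5.0, -3.7, 3.5]
opening: 0.27
finger_force: 60.0
T 0.23 M [-0.26  0.58  0.3 ] ring [ 0.6166 -0.0692  0.0432] tangF 0.6 ang 42.35 q7 1.47
```

```bash
for k in 1 2 3; do :; done
echo '[[[0, -0.001, 0.057, 0.002, 0, 0, 0.2], [0, -0.006, 0.113, 0.005, 0, 0, 0.4]]]' > mv.in && python3 steer.py mv.in >/dev/null; python3 tq.py
echo '[[[0, -0.001, 0.057, 0.002, 0, 0, 0.2], [0, -0.006, 0.113, 0.005, 0, 0, 0.4]]]' > mv.in && python3 steer.py mv.in >/dev/null; python3 tq.py
echo '[[[0, -0.001, 0.057, 0.002, 0, 0, 0.2], [0, -0.001, 0.057, 0.002, 0, 0, 0.2]]]' > mv.in && python3 steer.py mv.in >/dev/null; python3 tq.py
echo '[[[0, -0.001, 0.057, 0.002, 0, 0, 0.2], [0, -0.001, 0.057, 0.002, 0, 0, 0.2]]]' > mv.in && python3 steer.py mv.in; python3 tq.py
```

```text
T 0.65 M [-0.54  0.51  0.48] ring [ 0.6168 -0.0698  0.0426] tangF -1.5 ang 36.55 q7 1.34
T 0.56 M [-0.48  0.57  0.46] ring [ 0.6167 -0.0699  0.042 ] tangF -0.9 ang 30.82 q7 1.21
T 0.13 M [-0.38  0.66  0.08] ring [ 0.6163 -0.0692  0.0419] tangF -0.4 ang 28.01 q7 1.15
clock: 32.85
tool_pos: [0.5136, -0.1173, 0.0419]
eef_rot: [-0.218, 0.976, -0.001, -0.001]
contact_force: [-6.1, -3.9, 3.6]
opening: 0.266
finger_force: 59.9
T 0.15 M [-0.36  0.6   0.05] ring [ 0.6162 -0.0692  0.0416] tangF -0.9 ang 25.13 q7 1.08
```

To row units: 0.0057 m is 0.057, 0.0002 m is 0.002, 0.05 rad is 0.2.

```bash
echo '[[[0, -0.001, 0.057, 0.002, 0, 0, 0.2], [0, -0.001, 0.057, 0.002, 0, 0, 0.2]]]' > mv.in && python3 steer.py mv.in >/dev/null; python3 tq.py
echo '[[[0, -0.001, 0.057, 0.002, 0, 0, 0.2], [0, -0.001, 0.057, 0.002, 0, 0, 0.2]]]' > mv.in && python3 steer.py mv.in >/dev/null; python3 tq.py
echo '[[[0, -0.001, 0.057, 0.002, 0, 0, 0.2], [0, -0.001, 0.057, 0.002, 0, 0, 0.2]]]' > mv.in && python3 steer.py mv.in; python3 tq.py
```

```text
T 0.09 M [-0.4   0.66 -0.02] ring [ 0.6161 -0.0692  0.0414] tangF -1.0 ang 22.26 q7 1.02
T 0.15 M [-0.4   0.66 -0.02] ring [ 0.6161 -0.0692  0.0412] tangF -1.5 ang 19.39 q7 0.95
clock: 33.45
tool_pos: [0.5076, -0.1022, 0.0413]
eef_rot: [-0.144, 0.99, -0.002, -0.001]
contact_force: [-5.0, -4.0, 3.4]
opening: 0.267
finger_force: 60.0
T 0.53 M [-0.73  0.58  0.26] ring [ 0.6163 -0.0699  0.041 ] tangF -2.4 ang 16.55 q7 0.89
```

```bash
for i in 0; do echo '[[[0, -0.001, 0.057, 0.002, 0, 0, 0.2]]]' > mv.in && python3 steer.py mv.in >/dev/null; python3 tq.py
echo '[[[0, -0.001, 0.057, 0.002, 0, 0, 0.2]]]' > mv.in && python3 steer.py mv.in >/dev/null; python3 tq.py
echo '[[[0, -0.001, 0.057, 0.002, 0, 0, 0.2]]]' > mv.in && python3 steer.py mv.in ; python3 tq.py; done
```

```text
T 1.75 M [-1.55  0.22  0.96] ring [ 0.6164 -0.0717  0.0406] tangF -6.9 ang 13.67 q7 0.82
T 1.95 M [-1.96  0.19  0.86] ring [ 0.6164 -0.0724  0.0404] tangF -9.7 ang 10.77 q7 0.76
clock: 33.75
tool_pos: [0.5042, -0.089, 0.0405]
eef_rot: [-0.069, 0.998, -0.005, -0.001]
contact_force: [-3.1, -12.1, 4.8]
opening: 0.267
finger_force: 60.3
T 2.09 M [-2.36  0.12  0.79] ring [ 0.6165 -0.0735  0.0402] tangF -11.6 ang 7.86 q7 0.7
```

```bash
cat >> tq.py <<'E'
print('pinT',(s['moment'][2]-(m[:,1]@F)*.085).round(2))
E
echo '[[[0, -0.001, 0.045, 0, 0, 0, 0.16], [0, -0.001, 0.045, 0, 0, 0, 0.16]]]' > mv.in && python3 steer.py mv.in ; python3 tq.py
python3 - <<'E'
from h import *
T=r.snapshot("top");cv2.imwrite("pics/t6.png",T[:,:,::-1])
h=cv2.cvtColor(T,cv2.COLOR_RGB2HSV);g=cv2.cvtColor(T,cv2.COLOR_RGB2GRAY)
s,t,m=st()
for d in(0,.03,.06,.085,.1133):
    P=t-m[:,0]*d;P[2]=.052;print(d,px("top",P).round(1))
c=px("top",[.6163,-.069,.061]);print('screw',c)
print(g[190:236,318:346:1])
E
```

```text
clock: 33.95
tool_pos: [0.5038, -0.0856, 0.0406]
eef_rot: [-0.049, 0.999, -0.006, -0.001]
contact_force: [-2.9, -12.8, 4.2]
opening: 0.266
finger_force: 60.3
T 2.23 M [-2.44  0.22  0.82] ring [ 0.6165 -0.0746  0.0403] tangF -12.5 ang 5.59 q7 0.65
pinT 1.88
0 [339.6 234.1]
0.03 [338.3 223.8]
0.06 [337.1 213.6]
0.085 [336.  205.1]
0.1133 [334.8 195.6]
screw [333.14143139 195.13009955]
[[217 217 216 ... 209 210 210]
 [218 218 218 ... 209 210 211]
 [209 210 210 ... 207 210 212]
 ...
 [116 192 213 ...  87  90  86]
 [108 189 213 ...  86  89  91]
 [ 80 183 214 ...  65  80  89]]
```

```bash
echo '[[[0, 0, 0.034, 0, 0, 0, 0.12], [0, 0, 0.034, 0, 0, 0, 0.12]]]' > mv.in && python3 steer.py mv.in >/dev/null; python3 tq.py
python3 - <<'E'
from h import *
T=r.snapshot("top");cv2.imwrite("pics/t7.png",T[:,:,::-1])
g=cv2.cvtColor(T,cv2.COLOR_RGB2GRAY)
np.set_printoptions(linewidth=200,threshold=99999)
print(g[184:230:1,320:350])
E
```

```text
T 2.23 M [-2.58  0.07  0.77] ring [ 0.6165 -0.0754  0.0403] tangF -13.0 ang 3.83 q7 0.61
pinT 1.87
[[218 217 216 216 216 216 216 216 215 216 216 216 216 216 216 215 216 216 217 217 194 199 212 211 210 211 212 211 211 212]
 [218 217 216 216 216 216 216 215 217 216 216 216 216 216 216 216 216 216 216 218 201 203 210 210 211 211 210 211 211 211]
 [218 217 217 216 217 216 216 217 216 216 216 217 217 217 216 217 216 217 216 217 208 205 209 211 211 211 210 211 211 211]
 [218 217 216 217 216 217 217 217 216 217 217 214 212 212 216 218 217 217 216 217 204 205 212 211 211 211 211 211 211 210]
 [218 216 216 216 216 215 217 217 218 212 207 195 193 191 200 208 211 214 217 216 205 207 212 211 211 211 211 211 210 211]
 [217 216 216 216 216 216 217 210 205 195 176 175 187 185 180 182 190 204 216 217 207 209 211 211 210 211 210 209 211 210]
 [216 216 216 216 216 216 217 193 172 184 193 195 190 180 178 172 176 188 202 215 208 210 212 209 210 211 212 211 211 211]
 [218 218 218 219 219 220 206 195 187 180 180 173 153 126 125  86 148 190 187 199 208 212 212 210 211 211 212 212 212 213]
 [211 211 205 200
[... 3957 characters left out ...]
 76  78  80  75  68  73  77  80  87  91  95  87  77  74  72  73  73  70  67  65  65]
 [ 62  62  65  66  55  49  50  57  66  70  73  76  75  77  84  74  65  72  84  91  81  74  74  74  74  74  69  64  64  65]
 [ 86  84  82  76  62  62  65  60  57  56  60  67  73  76  77  77  78  73  70  76  76  74  74  74  75  73  69  63  62  64]
 [160 156 143 102  65  64  72  74  77  73  64  57  60  67  69  72  76  76  77  79  75  72  75  75  74  73  67  61  63  62]
 [218 219 199 122  45  56  67  74  77  77  78  73  62  55  54  60  68  73  75  77  74  78  79  77  79  76  64  58  60  61]
 [213 213 218 175  90  37  46  60  68  73  75  78  78  77  73  62  56  58  66  69  73  79  81  83  93  86  72  65  59  57]]
```

The click is reached: torque has levelled off and the handle has gone about 0.2 rad past the onset. Unloading now.

Run:
```python
from h import *
to([.5076,-.1022,.0413],np.radians(106.5))
```

```text
t 34.25 tcp [ 0.5034 -0.083   0.0405] shift [-0.0029 -0.0195 -0.0006] rv [-0.0121 -0.0039 -0.2204] rv [-0.0057  0.0178  2.9211] q7 0.615
```

```bash
echo '[[[0, -0.005, -0.06, 0, 0, 0, -0.2], [0, -0.01, -0.12, 0, 0, 0, -0.4], [0, -0.018, -0.18, 0, 0, 0, -0.64], [0, -0.027, -0.25, 0, 0, 0, -0.88], [0, -0.027, -0.25, 0, 0, 0, -0.88], [0, -0.027, -0.25, 0, 0, 0, -0.88]]]' > mv.in && python3 steer.py mv.in; python3 tq.py
```

```text
clock: 34.85
tool_pos: [0.5077, -0.1028, 0.0407]
eef_rot: [-0.144, 0.99, -0.002, -0.001]
contact_force: [-4.4, -5.4, 4.6]
opening: 0.264
finger_force: 60.0
T 0.78 M [-0.73  0.47  0.34] ring [ 0.6163 -0.0705  0.0404] tangF -3.9 ang 16.57 q7 0.89
pinT 0.67
```

```bash
echo '[[[0, 0.01, -0.03, 0, 0, 0, -0.12], [0, 0.01, -0.045, 0, 0, 0, -0.18], [0, 0.01, -0.045, 0, 0, 0, -0.18]]]' > mv.in && python3 steer.py mv.in>/dev/null; python3 tq.py; echo '[[[0, 0, 0, -0.02, 0, 0, 0], [0, 0, 0, -0.04, 0, 0, 0], [0, 0, 0, -0.05, 0, 0, 0], [0, 0, 0, -0.05, 0, 0, 0]]]' > mv.in && python3 steer.py mv.in; python3 tq.py
```

```text
T 0.05 M [-0.53  0.14 -0.21] ring [ 0.6159 -0.069   0.0407] tangF -2.3 ang 19.06 q7 0.94
pinT -0.01
clock: 35.55
tool_pos: [0.5088, -0.1056, 0.0453]
eef_rot: [-0.166, 0.986, -0.0, -0.0]
contact_force: [2.3, -3.6, -6.2]
opening: 0.272
finger_force: 60.0
T 0.08 M [-0.85 -0.05 -0.39] ring [ 0.6158 -0.0685  0.0453] tangF -4.2 ang 19.09 q7 0.95
pinT -0.04
```

The manual's scale: shifts go in units of 100 mm and turns go in units of 0.25 rad. Converting my numbers, -0.01 m is -0.1, -0.008 m is -0.08, 0.01 rad is 0.04.

```bash
echo '[[[0, -0.005, -0.015, -0.02, 0, 0, 0.04], [0, -0.005, -0.015, -0.05, 0, 0, 0.04], [0, -0.005, -0.015, -0.08, 0, 0, 0.04], [0, -0.005, -0.015, -0.1, 0, 0, 0.04]]]' > mv.in && python3 steer.py mv.in; python3 tq.py;  echo '[[[0, 0, 0, -0.05, 0, 0, 0], [0, 0, 0, -0.1, 0, 0, 0], [0, 0, 0, -0.15, 0, 0, 0], [0, 0, 0, -0.4, 0, 0, 0], [0, 0, 0, -0.8, 0, 0, 0], [0, 0, 0, -0.8, 0, 0, 0], [0, 0, 0, -0.8, 0, 0, 0]]]' > mv.in && python3 steer.py mv.in; python3 tq.py
```

```text
clock: 35.95
tool_pos: [0.5091, -0.1057, 0.056]
eef_rot: [-0.162, 0.987, 0.0, -0.0]
contact_force: [-1.6, -0.9, -3.9]
opening: 0.268
finger_force: 59.9
T 0.0 M [-0.23  0.48 -0.03] ring [ 0.6164 -0.0695  0.056 ] tangF -0.3 ang 18.64 q7 0.97
pinT -0.01
clock: 36.65
tool_pos: [0.5101, -0.1064, 0.1364]
eef_rot: [-0.161, 0.987, -0.0, 0.001]
contact_force: [-1.5, 0.2, -3.5]
opening: 0.266
finger_force: 59.9
T -0.1 M [ 0.    0.08 -0.03] ring [ 0.6175 -0.0703  0.1366] tangF 0.6 ang 18.57 q7 1.13
pinT -0.08
```

Run:
```python
from h import *
im=cv2.imread("pics/t2.png");h=cv2.cvtColor(im,cv2.COLOR_BGR2HSV)
yl=((h[...,0]>18)&(h[...,0]<35)&(h[...,1]>130)&(h[...,2]>80)).astype('uint8')
n,l,s,c=cv2.connectedComponentsWithStats(yl);i=1+np.argmax(s[1:,4]);ys,xs=np.where(l==i)
P=np.array([w("top",p,.013)[:2] for p in zip(xs,ys)])
k=P[:,1]<.45;Q=P[k];mu=Q.mean(0);ev,V=np.linalg.eigh(np.cov(Q.T));v=V[:,1]*np.sign(V[1,1]);n_=np.array([-v[1],v[0]])
t=(P-mu)@v;print('ang',np.degrees(np.arctan2(v[1],v[0])),'min',t.min(),'max',t.max(),'len',np.ptp(t))
Rg=P[P[:,1]>.465];print('ring mean',Rg.mean(0),'extent', [((Rg-mu)@n_).min(),((Rg-mu)@n_).max()])
mid=lambda:0
e1=mu+v*t.max();print('end',e1,'ringcenter by end', mu+v*(t.max()), 'handle end',mu+v*t.min())
# blue rim
b=((h[...,0]>100)&(h[...,0]<125)&(h[...,1]>110)).astype('uint8');b[:230]=0;b[300:]=0;b[:,:125]=0;b[:,240:]=0
ys,xs=np.where(b);B=np.array([w("top",p,.017)[:2] for p in zip(xs,ys)]);print('rim',cv2.minAreaRect((B*1000).astype('f4')))
a=np.radians(79.2);to([.4224-.0013*np.cos(a),.3739-.0013*np.sin(a),.12],np.radians(169.2))
```

```text
ang 78.81966589434934 min -0.08547403900339762 max 0.1507255590490088 len 0.23619959805240642
ring mean [0.44410988 0.4882885 ] extent [np.float64(-0.030051674789428506), np.float64(0.031361710756234965)]
end [0.45026509 0.51276178] ringcenter by end [0.45026509 0.51276178] handle end [0.40446654 0.28104484]
rim ((424.5428161621094, 385.23846435546875), (270.5982360839844, 99.4864501953125), 79.01698303222656)
t 36.65 tcp [ 0.5101 -0.1064  0.1364] shift [-0.0692  0.4821  0.0161] rv [-0.002   0.0014 -1.0582] rv [1.6000e-03 2.3000e-03 2.0834e+00] q7 1.125
```

To row units: 0.482 m is 4.82, -0.069 m is -0.69, -1.055 rad is -4.22.

```bash
echo '[[[0, -0.69, 4.82, 0, 0, 0, -4.22], [0, -0.69, 4.82, 0, 0, 0, -4.22], [0, -0.69, 4.82, 0, 0, 0, -4.22], [0, -0.69, 4.82, 0, 0, 0, -4.22], [0, -0.69, 4.82, 0, 0, 0, -4.22], [0, -0.69, 4.82, 0, 0, 0, -4.22], [0, -0.69, 4.82, 0, 0, 0, -4.22], [0, -0.69, 4.82, 0, 0, 0, -4.22], [0, -0.69, 4.82, 0, 0, 0, -4.22], [0, -0.69, 4.82, 0, 0, 0, -4.22]]]' > mv.in && python3 steer.py mv.in >/dev/null; echo '[[[0, 0, 0, 0.3, 0, 0, 0], [0, 0, 0, 0.6, 0, 0, 0], [0, 0, 0, 0.75, 0, 0, 0], [0, 0, 0, 0.75, 0, 0, 0], [0, 0, 0, 0.75, 0, 0, 0]]]' > mv.in && python3 steer.py mv.in
python3 - <<'E'
from h import *
a=np.radians(79);to([.4226-.0013*np.cos(a),.3736-.0013*np.sin(a),.02],np.radians(169))
s,t,m=st();rg=t-m[:,0]*.1133;z=t[2]+.0145
T=r.snapshot("top");cv2.imwrite("pics/t8.png",T[:,:,::-1]);S=r.snapshot("scene");cv2.imwrite("pics/s8.png",S[:,:,::-1])
print('q',s['q'].round(2),'ring pred',rg)
for n,I in(("top",T),("scene",S)):
    h=cv2.cvtColor(I,cv2.COLOR_RGB2HSV);p=px(n,[rg[0],rg[1],z])
    M=((h[...,1]<60)&(h[...,2]>90)).astype('uint8');K=np.zeros_like(M);cv2.circle(K,tuple(int(round(v)) for v in p),13,1,-1);M&=K
    nn,l,st_,c=cv2.connectedComponentsWithStats(M);i=1+np.argmax(st_[1:,4]);print(n,'pred',p.round(1),st_[i],c[i].round(1),w(n,c[i],z).round(4),'from scratch')
E
```

```text
clock: 38.15
tool_pos: [0.4212, 0.3726, 0.0607]
eef_rot: [-0.636, 0.772, 0.0, -0.0]
contact_force: [0.7, -0.5, -2.3]
opening: 0.268
finger_force: 59.9
t 38.15 tcp [0.4212 0.3726 0.0607] shift [ 0.0001 -0.0012  0.0407] rv [0.0007 0.0002 0.0003] rv [-3.0000e-04  1.0000e-03 -3.1413e+00] q7 1.126
q [-0.3   1.05 -0.93  1.86  1.13  0.88  1.13] ring pred [0.4427768  0.48381631 0.06074339]Traceback (most recent call last):
  File "<stdin>", line 9, in <module>
    return _wrapfunc(a, 'argmax', axis=axis, out=out, **kwds)
    return bound(*args, **kwds)
ValueError: attempt to get argmax of an empty sequence
```

Run:
```python
from h import *
np.set_printoptions(linewidth=200,threshold=99999)
s,t,m=st();rg=t-m[:,0]*.1133;z=t[2]+.0145
for n in("top","scene"):
    I=cv2.imread(f"pics/{'t8' if n=='top' else 's8'}.png");h=cv2.cvtColor(I,cv2.COLOR_BGR2HSV);p=px(n,[rg[0],rg[1],z]);u,v=p.round().astype(int);print(n,p.round(1))
    g=cv2.cvtColor(I,cv2.COLOR_BGR2GRAY);print(g[v-12:v+13,u-13:u+14]);print(h[v-12:v+13:3,u-13:u+14:2,1])
```

```text
top [139.6 256.4]
[[77 72 70 62 56 50 57 65 76 81 83 85 84 84 81 76 73 66 66 67 71 70 69 70 71 71 70]
 [69 59 52 51 57 72 77 76 79 79 78 75 69 59 49 47 61 69 69 70 69 71 71 71 71 72 71]
 [50 56 61 71 77 77 76 74 69 66 60 53 48 48 62 69 71 70 71 70 71 71 71 70 72 72 73]
 [70 76 77 77 76 74 69 64 55 50 64 78 83 77 71 70 69 71 71 71 71 72 72 71 71 71 73]
 [78 76 75 70 65 52 42 62 78 82 82 79 80 74 70 71 71 72 70 72 72 71 72 73 73 72 73]
 [73 68 60 43 27 31 49 73 81 80 78 79 77 74 70 70 72 71 71 72 72 72 72 72 71 72 71]
 [52 38 44 50 54 61 77 81 77 78 79 77 74 73 72 72 71 72 73 72 73 71 72 72 71 73 72]
 [47 56 75 83 88 90 91 81 77 77 77 75 73 71 72 72 72 73 72 71 73 72 71 72 72 71 71]
 [78 82 85 86 87 88 90 82 76 75 75 75 74 73 72 72 72 71 73 72 72 72 71 71 72 70 71]
 [80 81 83 85 86 87 89 81 74 75 74 75 73 73 73 72 71 71 73 72 72 71 72 72 72 71 71]
 [79 80 83 83 85 88 89 82 73 72 74 75 73 73 71 73 72 72 72 72 73 71 71 69 71 71 70]
 [78 80 83 84 86 87 88 84 73 68 71 73 73 72 71 72 73 72 72 71 71 71 70 70 72 69 70]
 [78 80 81 83 86 87 88 85 74 69 70 71 71 72 72 72 72 72 72 71 70 69 70 70 
[... 4052 characters left out ...]
 50  47  35  35  35  35  34  35  36  36  37  40  59  53]
 [ 48  57  84  53  46  42  37  39  41  46  37  35  40  51  37  52  68  66  53  49  36  36  35  37  36  48  70]]
[[ 36  35  34  37  25  23  30  22  15  23  23  13  23  14]
 [ 28  29  30  14  21  21  30  23  30  30  15  22  30   6]
 [ 27  31 102 111  77  14  22  29  31  22  23  28  21  21]
 [ 30  28  28  29  48  47  62  87  88  78  85  78  87  33]
 [ 22  38  68  54  42  16  18  18  12  14  30  11  18  13]
 [ 11  20  76  29  35  27  11  12  11  29  45  22  28  28]
 [ 37  28  40  31  25  27   8  22  12  14  34  28  24  28]
 [ 25  26  28  28  25  29  33  23  21  39  41  28  64  30]
 [ 21 122  88  43  43  21  44  47 139 115  28  28   7 110]]
```

```bash
echo '[[[0, 0, -0.01, 0.15, 0, 0, 0], [0, 0, -0.01, 0.3, 0, 0, 0], [0, 0, -0.01, 0.37, 0, 0, 0], [0, 0, -0.01, 0.37, 0, 0, 0]]]' > mv.in && python3 steer.py mv.in; echo '[[[0, 0, 0, 0.02, 0, 0, 0], [0, 0, 0, 0.04, 0, 0, 0], [0, 0, 0, 0.04, 0, 0, 0]]]' > mv.in && python3 steer.py mv.in; python3 tq.py
```

```text
clock: 38.65
tool_pos: [0.4217, 0.3713, 0.0219]
eef_rot: [-0.636, 0.771, -0.0, -0.001]
contact_force: [-0.0, 0.0, -3.3]
opening: 0.266
finger_force: 59.9
clock: 38.95
tool_pos: [0.4223, 0.3725, 0.0197]
eef_rot: [-0.636, 0.771, 0.0, 0.0]
contact_force: [-0.1, 0.3, -3.9]
opening: 0.266
finger_force: 59.9
T -0.05 M [ 0.05  0.07 -0.03] ring [0.4439 0.4837 0.0197] tangF 0.2 ang 79.02 q7 1.07
pinT -0.05
```

To row units: 0.002 m is 0.02, 0.0015 m is 0.015.

```bash
echo '[[[0, 0, 0, 0.015, 0, 0, 0], [0, 0, 0, 0.02, 0, 0, 0], [0, 0, 0, 0.02, 0, 0, 0]]]' > mv.in && python3 steer.py mv.in;python3 tq.py; echo '[[[0, 0, 0, 0.01, 0, 0, 0], [0, 0, 0, 0.02, 0, 0, 0], [0, 0, 0, 0.02, 0, 0, 0]]]' > mv.in && python3 steer.py mv.in; python3 tq.py
```

```text
clock: 39.25
tool_pos: [0.4224, 0.3728, 0.0185]
eef_rot: [-0.636, 0.771, 0.0, 0.001]
contact_force: [-0.6, -0.8, 4.8]
opening: 0.267
finger_force: 59.9
T -0.03 M [-0.37  0.21  0.02] ring [0.444  0.484  0.0186] tangF 0.5 ang 79.03 q7 1.07
pinT -0.02
clock: 39.55
tool_pos: [0.4225, 0.3727, 0.0184]
eef_rot: [-0.636, 0.771, -0.0, 0.001]
contact_force: [-1.7, -5.1, 20.9]
opening: 0.266
finger_force: 59.9
T -0.08 M [-1.27  0.59 -0.  ] ring [0.444  0.484  0.0185] tangF 0.6 ang 79.04 q7 1.07
pinT -0.06
```

To row units: -0.1 m is -1, -0.003 m is -0.03.

```bash
echo '[[[0.27, 0, 0, -0.03, 0, 0, 0], [0.35, 0, 0, -0.03, 0, 0, 0], [0.5, 0, 0, -0.03, 0, 0, 0], [0.5, 0, 0, -0.03, 0, 0, 0], [0.5, 0, 0, -0.5, 0, 0, 0], [0.5, 0, 0, -1, 0, 0, 0], [0.5, 0, 0, -1.4, 0, 0, 0], [0.5, 0, 0, -1.4, 0, 0, 0]]]' > mv.in && python3 steer.py mv.in>/dev/null;  echo '[[[0.5, 4, 0, -0.5, 0, 0, 0], [0.5, 4, 0, -0.5, 0, 0, 0], [0.5, 4, 0, -0.5, 0, 0, 0], [0.5, 4, 0, -0.5, 0, 0, 0], [0.5, 4, 0, -0.5, 0, 0, 0], [0.5, 4, 0, -0.5, 0, 0, 0], [0.5, 4, 0, -0.5, 0, 0, 0], [0.5, 4, 0, -0.5, 0, 0, 0], [0.5, 4, 0, -0.5, 0, 0, 0], [0.5, 4, 0, -0.5, 0, 0, 0]]]' > mv.in && python3 steer.py mv.in
python3 - <<'E'
from h import *
T=r.snapshot("top");S=r.snapshot("scene");cv2.imwrite("pics/t9.png",T[:,:,::-1]);cv2.imwrite("pics/s9.png",S[:,:,::-1])
h=cv2.cvtColor(T,cv2.COLOR_RGB2HSV)
sub=h[235:295,130:230]
yl=((h[...,0]>18)&(h[...,0]<35)&(h[...,1]>130)&(h[...,2]>80)).astype('uint8');yl[:235]=0;yl[300:]=0;yl[:,:125]=0;yl[:,240:]=0
for y in range(244,284,1):print(y,''.join('Y' if yl[y,x] else('#' if h[y,x,2]<70 else('s' if h[y,x,1]<70 else '.')) for x in range(132,222)))
E
```

```text
clock: 41.35
tool_pos: [0.3457, -0.0219, 0.2051]
eef_rot: [-0.634, 0.773, 0.0, -0.0]
contact_force: [-0.3, 0.0, -0.1]
opening: 0.498
finger_force: 0.0
244 ##ss##..#####################..........############################sssssssssssssssssssssss
245 #ss###..##########################...........######################sssssssssssssssssssssss
246 ss###...###############################...........##################ssssssssssssssssssssss
247 s####..#####YYYYYYY##########################...........#############sssssssssssssssssssss
248 #####..###YYYYYYYYYYY#############################...........#########ssssssssssssssssssss
249 #####..##YYYY.YYYYYYYY.################################...........#####sssssssssssssssssss
250 #####..#YY.sssss..YYYYY######################################..........sssssssssssssssssss
251 ####..#Y.ssssssssssYYYYY##########################################.......sssssssssssssssss
252 ####..Y.ssssssssssssYYYYY##############################################.......ssssssssssss
253 ####...sss#YYY.ssssssYYYYY.##################################################......sssssss
[... 2150 characters left out ...]
###################################
277 ############################..........####################################################
278 #################################...........#############################################.
279 #######################################..........########################################.
280 ############################################..........###################################.
281 #################################################..........##############################.
282 ######################################################..........#########################.
283 ###########################################################...........##################..
```

Run:
```python
from h import *
a=w("top",(144.6,257),.033)[:2];b=w("top",(181.2,263.7),.035)[:2];print(a,b,np.linalg.norm(a-b),np.degrees(np.arctan2(*(a-b)[::-1])))
S=cv2.imread("pics/s9.png");T=cv2.imread("pics/t9.png")
h=cv2.cvtColor(S,cv2.COLOR_BGR2HSV)
yl=((h[...,0]>18)&(h[...,0]<35)&(h[...,1]>120)&(h[...,2]>80))
for y in range(166,216):print(y,''.join('Y' if yl[y,x] else('#' if h[y,x,2]<70 else('s' if h[y,x,1]<70 else '.')) for x in range(170,220)))
h=cv2.cvtColor(T,cv2.COLOR_BGR2HSV)
# strap/nest & bottle, jar compare with the first picture
T0=cv2.imread("pics/t2.png");d=cv2.absdiff(T,T0).max(2);d=d>45;n,l,s,c=cv2.connectedComponentsWithStats(d.astype('uint8'))
for i in range(1,n):
    if s[i,4]>25:print('changed',s[i])
print(r.get_state()['clock'])
```

```text
[0.44327968 0.48409615] [0.42292255 0.37535892] 0.11062638497521257 79.39617649704154
166 ##########ssssssssssssssssss######################
167 ss#######ssssssssssssssssss#######################
168 ss#######ssssssssss###############################
169 ##################################################
170 ##################################################
171 ##################################################
172 #######################sYY########################
173 #######################s##########################
174 #############.####################################
175 ##################################################
176 ##################################################
177 ##################################################
178 #################################s################
179 ##############.##################.################
180 ##############Y.#################.##########sss###
181 #################################..#########sss###
182 ##################################.###########s###
183 #########..#######################################
184 ##########.#########
[... 1326 characters left out ...]
############ssssssssssss
209 ###############.###############sssssssssssssssssss
210 ##########################ssssssssssssssssssssssss
211 ########################ssssssssssssssssssssssssss
212 #######################sssssssssssssssssssssssssss
213 ######################ssssssssssssssssssssssssssss
214 #####################sssssssssssssssssssssssssssss
215 ####################ssssssssssssssssssssssssssssss
changed [185 214  70  37 577]
changed [  294   224   239   182 17180]
changed [137 250  77  25 705]
changed [534 334  22  16 101]
changed [ 287  358   78   56 1515]
changed [365 358   2  26  35]
changed [496 366  17  11  43]
changed [543 402  17  18 188]
changed [500 418  20   2  27]
41.45
```

Run:
```python
from h import *
ctr=np.array([.6163,-.0675])
for f in("t2","t9"):
    im=cv2.imread(f"pics/{f}.png");z=.056
    N=161;s=.0005;g=np.mgrid[0:N,0:N];X=ctr[0]-(g[0]-80)*s;Y=ctr[1]-(g[1]-80)*s
    K,M,t=cam("top");P=np.stack([X,Y,np.full_like(X,z)],-1)@M.T+t;q=P@K.T;q=q[...,:2]/q[...,2:]
    G=cv2.GaussianBlur(cv2.cvtColor(cv2.remap(im,q[...,0].astype('f4'),q[...,1].astype('f4'),cv2.INTER_CUBIC),cv2.COLOR_BGR2GRAY).astype('f4'),(0,0),2)
    gx=cv2.Sobel(G,5,1,0);gy=cv2.Sobel(G,5,0,1);th=np.arctan2(-gx,-gy);w2=gx**2+gy**2
    for Rm in(13,16,19):
        k=np.hypot(g[0]-80,g[1]-80)*.5<Rm;S=(w2*np.exp(4j*th))[k].sum();print(f,Rm,np.degrees(np.angle(S))/4%90)
```

```text
t2 13 67.129234
t2 16 71.74649
t2 19 72.32488
t9 13 27.553347
t9 16 20.955137
t9 19 28.12721
```

```bash
python3 -c "
from plant import r
print(r.finish_job())"
```

```text
the job is handed in; nothing more can be done
None
```

I handed the job in at about 41 s: three bars in the grooves with red ends at the stop, strap closed, screw tight with the click inferred from torque and handle angle (about 0.2 rad past it), wrench within about 2 mm of its outline, bottle and jar not moved.

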